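# Book a finished shape board in with the hand scanner and file it in the rack

## Robot

A 6-joint arm with a two-finger parallel gripper is mounted at the origin on the work surface. World frame = base frame: x ahead of the robot, y to its left, z up, the work surface at z = 0. Lengths are in mm, angles in degrees, forces in N, time in s.
With the tool pointing down it reaches from about 300 to 850 mm from the base axis. Payload 4.2 kg.
Tool frame: the origin (TCP) lies at the very end of the fingers, on their centre line; the grasp point (between the pads) lies 19 mm behind it; z points along the fingers, y is the line along which they close (so a half turn about z gives the same grasp; the last joint's range is limited). The gripper opens to 91 mm and grips with 3 to 60 N. Pads are 32 mm wide; open, the fingers measure 118 mm over their backs; the gripper's body (76 mm by 178 mm) begins 60 mm behind the grasp point.
Start: joints at [69.328, 18.312, 89.639, -0, 72.044, -1.146], TCP at [192.192, 541.946, 213.976] pointing down, gripper open.
Joint ranges: [-177.97, 177.97], [-48.28, 115.42], [12.27, 149.76], [-77.06, 257.06], [2.81, 150.46], [-146.56, 146.56]. Speed limits (degrees/s): [147.25, 147.25, 180, 180, 180, 180].

## Interface

Orientations are given as [roll, pitch, yaw] about the fixed x, y, z axes, in that order (R = Rz(yaw) Ry(pitch) Rx(roll)).
In Python, from workcell import env, grab_frame gives the robot as it stands. The module is installed in compiled form; this text tells all that it offers.
- The arm moves only by the tool move_arm, never from a script. Its argument "plan" is a list of rows, each an object of numbers: "tx", "ty", "tz": the shift along the tool's x, y, z in cm; "wx", "wy", "wz": the turn, a rotation vector about the tool's x, y, z in rad. In form: [{"tx": .., "ty": .., "tz": .., "wx": .., "wy": .., "wz": ..}, ...]. A call has 1 to 12 rows; each row shifts and turns the commanded pose from where the row before left it, along the tool's axes as they then stand; what a row does not reach is not made up. A row lasts 1/12 s, in which the tool goes at most 41.7 mm and 7.16 degrees, less where a joint would pass 70% of its speed; a pose out of reach is approached as far as the arm can. A call is refused whole if a number of a shift passes 4.17 or a number of a turn 0.125, either way. A call with a gripper value outside its range is refused whole. "gripper" is the finger opening in cm, from 0 to 9.12, set as the call begins (left out, the last holds). The fingers move at their own pace and stop on an object; "force" is the grip in N (left out, the last holds). Time passes only in rows, so rows that do not move let the fingers close. It gives the time, the measured TCP pose, the force, the opening and the grip force at its end, in the units of the state.
- env.state(): the state, without advancing time (a new reading comes with each control period).
- grab_frame(name): name is "scene" or "top"; returns a dict with "color" (480x640x3 uint8, red, green, blue), "vfov" (degrees; the focal length in pixels is half the picture's height over the tangent of half this angle, whatever the lens; pixels are square), "cx", "cy" (the principal point, pixels), "view" (4x4, takes a point from world to camera coordinates). Camera axes: x right, y up, looking along -z (the intrinsics and any distortion apply to the point x, -y, -z); pixel columns grow to the right and rows downward; lengths in mm; the calibration is good to about 2 mm. A picture is of the moment at which its call begins. There is no depth.
- env.job_done(): hands the job in; it is judged then, once.
The state is a dict: "time_s": time; "qpos": joint angles; "qvel": joint speeds; "effort": joint torques, N m; "ee_pos": TCP position; "ee_rot": TCP orientation; "force": force on the tool from outside, world axes, zero at the start; "torque": the same for the moment, N m; "gripper_width": finger opening in mm; "gripper_force": force on a finger pad.
Only numpy, scipy, OpenCV 4.12 (cv2) and the standard library are available. Lean on these libraries where they do the work, as an engineer would, in place of code of your own. Each camera call takes 0.05 s, during which the arm holds its last target. There are 200 camera calls.

## Task

The pipe run is finished: take the hand scanner from its stand and read the barcode on the shape board while the board still leans on its easel - from a hand's breadth off (about 100 mm), aimed at the middle of the label, roughly square to it and with the scanner's handle pointing up or down the board so that the scan line crosses the bars - and hold it still for a second without touching the board. Put the scanner back nose-down in its stand, then stand the board upright on its long edge in the one free slot of the slotted rack, pushed in level with the boards beside it. Set things down rather than dropping them, and leave the stored boards, jar, bottle and pipe where they are.

Things in the scene. Friction and masses are not known exactly. Their poses are not given: they have to be found in the camera images.
- scanner: grey gun-shaped barcode scanner, 0.24 kg, standing nose-down. Head 42 (x) by 46 (y) by 138 mm (z). Origin: centre of the window on the nose; +z up the head to its flat rear end; beam along -z, scan line along y. Handle, 30 mm wide, leaves the +x face at z 75 to 115 and slopes up to x = 112, z = 135 mm. Grip the rear 45 mm of the head across y, fingers along -z
- stand: black charging stand, fixed. Base 120 x 110 x 14 mm, origin at the centre of its underside; on it an open-topped pocket, 52 mm (x) by 56 mm (y) inside, 5 mm walls, floor at z = 14, rim at z = 70 mm. The scanner stands centred in it, window on the pocket floor, handle along the stand's +x, above the rim
- easel: wooden easel, fixed, front to its -x; origin at the centre of the underside of its 116 x 130 x 12 mm base. The board's lower edge rests on a ledge (origin at x = -35, z = 35 mm here) behind a 9 mm lip and leans back 40 degrees from upright towards +x. The back plate, 120 mm wide, backs only the board's lower 80 mm; its upper 50 mm is free on both sides
- board: shape board on the easel: plywood, brown pipe outline, white barcode label, yellow mark on its upper edge, 160 mm long (y), 130 mm tall (z), 10 mm thick (x), 0.16 kg. Origin at the middle of its lower long edge, mid-thickness; +z runs up the board, +y along it, the label is on the -x face. Grip it across its thickness at the middle of the upper edge, fingers along -z
- label (a point): centre of the barcode label (70 mm along the board, 42 mm up it) on the board's -x face; on the board at x = -5, y = -36, z = 42 mm. The bars run up the board (z); axes as the board's
- board_top (a point): middle of the board's upper edge, 130 mm up the board from its origin; axes as the board's
- rack: wooden slotted rack, fixed. Base 170 (x) by 240 (y) by 12 mm, origin at the centre of its underside. Four slots along x, at y = -75, -25, 25, 75 mm, each 16 mm wide between round-topped teeth 34 mm wide, which stand in two rows at x = -50 and 50, up to z = 55 mm. Boards stand on the base (z = 12) on their long edges, centred at x = 0
- free_slot: the one empty slot of the rack: origin at the middle of the slot's floor (a paper strip 70 x 12 mm lies there), x along the slot, y across it, z up. A filed board has its origin here and its long side (its y) along this x, either way round
- stored_a: stored shape board with a blue mark, 160 mm long (y), 130 mm tall (z), 10 mm thick (x), origin at the middle of its lower edge, standing in a slot; leave it alone
- stored_b: as stored_a, with a green mark; leave it alone
- stored_c: as stored_a, with a red mark; leave it alone
- wax_jar: amber glass jar with steel lid, 62 mm across, 75 mm tall, origin under its centre; leave it alone
- pipe_bowl: wooden pipe standing on its bowl, bowl 42 mm across and 50 mm tall, stem reaching 90 mm along its +x; origin under the bowl; leave it alone
- stain_bottle: amber bottle with black cap, 60 mm across, 165 mm tall, origin under its centre; leave it alone
- sander: sanding spindle fixed at the right-hand end of the bench: disc 200 mm across in an upright plane facing +y, shaft axis 150 mm above the bench, running to -y; origin on the bench below the disc's face; an obstacle
Not all that is in view belongs to the job. Leave any orange or turquoise look-alike of the board alone.

How it is judged (in metres and radians):
On the way, in this order (a step that is already met when the one before it is completed fails the run):
1. scanner held still on the easel board's label: beam within 14 mm (x and y) of its centre, 50-150 mm off, within 24 degrees of square, scan line within 20 degrees of crossing the bars (x of label in the frame of scanner between -0.014 and 0.014 m and y of label in the frame of scanner between -0.014 and 0.014 m and z of label in the frame of scanner between -0.15 and -0.05 m and x of scanner in the frame of board below -0.03 m and angle between the z axis of scanner and the x axis of board, either way round below 0.42 rad and angle between the y axis of scanner and the y axis of board, either way round below 0.35 rad and linear speed of scanner below 0.015 m/s and angular speed of scanner below 0.15 rad/s and contact force between the fingers and scanner above 1 N and distance of board from where it was at the start of the episode below 0.012 m and linear speed of board below 0.02 m/s), for 0.7 s.
2. the scanner is back in its stand and released, the board still on its easel (horizontal distance between scanner and stand below 0.012 m and z of scanner in the frame of stand between 0.008 and 0.02 m and angle between scanner's own z axis and vertical below 0.17 rad and contact force between the fingers and scanner below 0.1 N and linear speed of scanner below 0.03 m/s and distance of board from where it was at the start of the episode below 0.03 m), for 0.2 s.
At the end, for the whole second after the job is handed in: the board stands upright (within 11 degrees) on its long edge on the floor of the free slot, within 25 mm of the slot's middle and 6 mm across it, and the scanner stands nose-down in its stand (within 12 mm, tilt under 10 degrees, window on the pocket floor); both are released and at rest (horizontal distance between board and free_slot below 0.025 m and y of board in the frame of free_slot between -0.006 and 0.006 m and z of board in the frame of free_slot between -0.004 and 0.005 m and angle between board's own z axis and vertical below 0.2 rad and angle between the y axis of board and the x axis of rack, either way round below 0.12 rad and contact force between the fingers and board below 0.1 N and linear speed of board below 0.02 m/s and horizontal distance between scanner and stand below 0.012 m and z of scanner in the frame of stand between 0.008 and 0.02 m and angle between scanner's own z axis and vertical below 0.17 rad and contact force between the fingers and scanner below 0.1 N and linear speed of scanner below 0.03 m/s); the robot touches nothing.
It fails at once if the scanner touches the board (contact force between scanner and board above 1 N).
It fails at once if a stored board is pushed more than 12 mm or tipped (distance of any of stored_a, stored_b, stored_c from where it was at the start of the episode above 0.012 m or angle between any of stored_a, stored_b, stored_c's own z axis and vertical above 0.22 rad).
It fails at once if the wax jar, stain bottle or pipe is moved more than 15 mm (distance of any of wax_jar, pipe_bowl, stain_bottle from where it was at the start of the episode above 0.015 m).
It fails at once if the scanner or the board is dropped from more than about 30 mm ((linear speed of scanner above 0.75 m/s and contact force between the fingers and scanner below 0.05 N) or (linear speed of board above 0.75 m/s and contact force between the fingers and board below 0.05 N)).
It also fails if it takes over 61 s, if anything falls off the work surface, if the arm or the gripper's body presses on something with over 40 N, if the wrist force passes 120 N, or if a joint passes its speed limit or range.

## Working session

There is one attempt and no reset: what is moved stays moved. The work goes in short steps, Python scripts to look and compute and a tool call to move; the robot and the scene stay as the last step left them, time stands still between calls to the robot, and variables do not carry over. Pictures are saved under pics/ and viewed, at most 10 in all, crops included, and the job is handed in when it is done.

Besides the shell and the picture viewer there is one more tool, called after "Emit:" in YAML: its name, and indented under it one key for each argument. move_arm: Moves the arm, as the interface text tells. Its arguments: {"type":"object","properties":{"plan":{"type":"array","items":{"type":"object","properties":{"tx":{"type":"number"},"ty":{"type":"number"},"tz":{"type":"number"},"wx":{"type":"number"},"wy":{"type":"number"},"wz":{"type":"number"}}}},"gripper":{"type":"number"},"force":{"type":"number"}},"required":["plan"]}

```bash
mkdir -p pics
python3 - <<'E'
from workcell import env, grab_frame
import cv2,pickle
for n in("scene","top"):
    f=grab_frame(n); pickle.dump(f,open(n+".pkl","wb"))
    cv2.imwrite(f"pics/{n}0.png",f["color"][:,:,::-1]); print(n,f.keys(),f["vfov"],f["cx"],f["cy"],f["view"].round(3).tolist(),[f[k] for k in f if k not in("color","view","vfov","cx","cy")])
print(env.state())
E
```

```text
scene dict_keys(['color', 'vfov', 'cx', 'cy', 'view']) 49.98388785012309 316.81023445451245 243.7842334878654 [[-0.907, 0.421, 0.015, 515.492], [-0.355, -0.783, 0.512, 31.735], [0.227, 0.459, 0.859, -1458.788], [0.0, 0.0, 0.0, 1.0]] []
top dict_keys(['color', 'vfov', 'cx', 'cy', 'view']) 42.33572685341658 325.6354456112223 236.30766929590985 [[0.026, -1.0, -0.016, -108.572], [0.995, 0.024, 0.102, -495.707], [-0.101, -0.019, 0.995, -1816.014], [0.0, 0.0, 0.0, 1.0]] []
{'time_s': 0.1, 'qpos': array([ 6.93293172e+01,  1.83474069e+01,  8.96995967e+01,  5.21118210e-04,
        7.20445710e+01, -1.14441273e+00]), 'qvel': array([ 0.01882396, -0.21730428, -0.12830337, -0.01236522, -0.10165695,
       -0.06492067]), 'effort': array([ 3.58045627e-04, -4.13334632e+01, -2.32510900e+01,  7.27578322e-02,
        4.22143936e-02, -5.31575756e-05]), 'ee_pos': array([192.00808807, 541.50853818, 213.2088635 ]), 'ee_rot': array([-1.79908454e+02, -2.32434950e-03,  1.60473567e+02]), 'force': array([0.29360375, 0.50677407, 0.47828701]), 'torque': array([ 0.00743643, -0.02277565,  0.00032541]), 'gripper_force': 0.0, 'gripper_width': 91.41580129968061}
```

View pics/scene0.png

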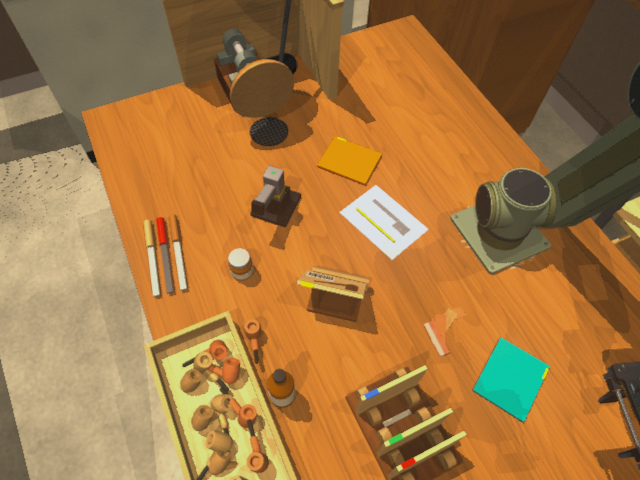

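View pics/top0.png

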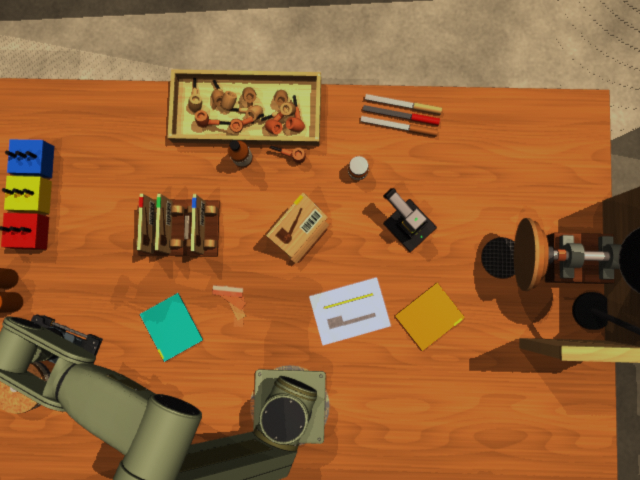

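Run:
```python
import cv2,pickle,numpy as np
t=pickle.load(open("top.pkl","rb"))["color"][:,:,::-1];s=pickle.load(open("scene.pkl","rb"))["color"][:,:,::-1]
c=lambda im,x,y,w,h,W,H:cv2.resize(im[y:y+h,x:x+w],(W,H),interpolation=cv2.INTER_CUBIC)
cv2.imwrite("pics/c1.png",np.vstack([np.hstack([c(t,370,175,80,60,400,300),c(t,250,190,80,60,400,300)]),np.hstack([c(s,240,160,80,60,400,300),c(s,290,260,80,60,400,300)])]))
cv2.imwrite("pics/c2.png",np.hstack([c(t,130,190,100,75,400,300),c(s,340,360,140,105,400,300)]))
```

```text
(no output)
```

View pics/c1.png

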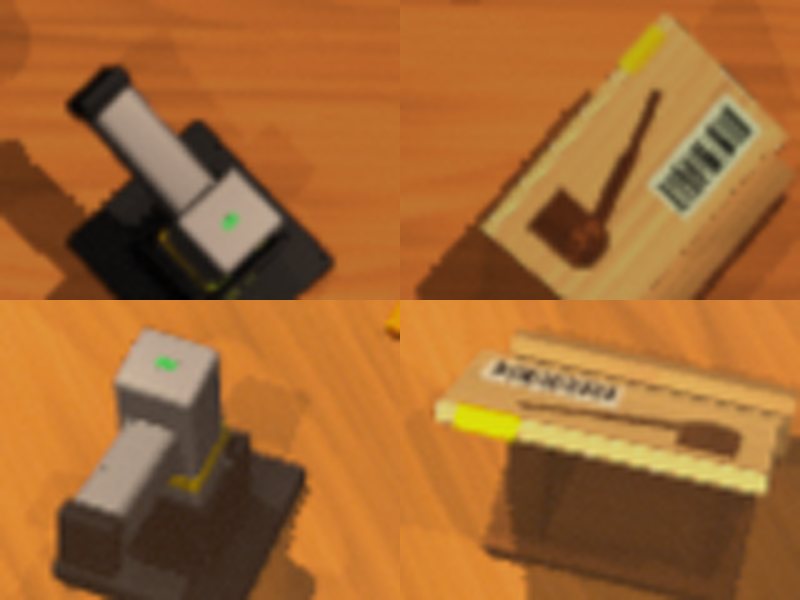

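View pics/c2.png

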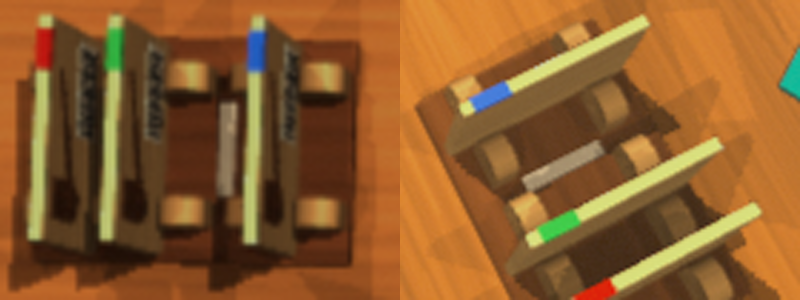

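Top view: scanner head at (416,219) with its handle up-left. The board's upper edge runs (347,236)–(382,193) with the label towards the upper right. The free-slot strip is at (187,227), between the blue and green boards. Next I measure these with masks and rays.

```bash
cat > h.py <<'E'
import cv2,pickle,numpy as np
class Cam:
    def __init__(s,f):
        s.c=f["color"];s.f=240/np.tan(np.radians(f["vfov"])/2);s.cx,s.cy,s.V=f["cx"],f["cy"],f["view"];s.R=s.V[:3,:3];s.o=-s.R.T@s.V[:3,3]
        s.hsv=cv2.cvtColor(s.c,cv2.COLOR_RGB2HSV)
    def ray(s,p): return s.R.T@np.array([(p[0]-s.cx)/s.f,-(p[1]-s.cy)/s.f,-1])
    def plane(s,p,z): d=s.ray(p); return s.o+d*(z-s.o[2])/d[2]
    def proj(s,P): q=s.R@np.asarray(P)+s.V[:3,3]; return np.array([s.cx-s.f*q[0]/q[2],s.cy+s.f*q[1]/q[2]])
    def mask(s,lo,hi,box):  # box x0,y0,x1,y1
        m=cv2.inRange(s.hsv,np.array(lo),np.array(hi));k=np.zeros_like(m);x0,y0,x1,y1=box;k[y0:y1,x0:x1]=255;m&=k
        cs,_=cv2.findContours(m,cv2.RETR_EXTERNAL,cv2.CHAIN_APPROX_NONE)
        c=max(cs,key=cv2.contourArea);o=np.zeros_like(m);cv2.drawContours(o,[c],-1,255,-1)
        ys,xs=np.nonzero(o&m);return np.c_[xs,ys].astype(float),c,m
def tri(a,p,b,q):
    d,e=a.ray(p),b.ray(q);t=np.linalg.lstsq(np.c_[d,-e],b.o-a.o,rcond=None)[0]
    A,B=a.o+t[0]*d,b.o+t[1]*e;return (A+B)/2,np.linalg.norm(A-B)
def load(): return [Cam(pickle.load(open(n+".pkl","rb"))) for n in("top","scene")]
E
python3 - <<'E'
from h import *
np.set_printoptions(precision=1,suppress=True)
T,S=load()
print("cams",T.o,S.o)
def both(name,lo,hi,bt,bs):
    a=T.mask(lo,hi,bt);b=S.mask(lo,hi,bs)
    ra,rb=cv2.minAreaRect(a[1]),cv2.minAreaRect(b[1])
    print(name,len(a[0]),len(b[0]),a[0].mean(0),b[0].mean(0),"rects",np.round(cv2.boxPoints(ra),1).tolist(),np.round(cv2.boxPoints(rb),1).tolist())
    P,e=tri(T,a[0].mean(0),S,b[0].mean(0));print("   ",P,"gap",e);return a,b
both("LED",[45,80,80],[80,255,255],(405,205,425,230),(262,165,285,180))
both("yellow",[24,190,150],[34,255,255],(365,190,390,215),(290,270,325,300))
for n,lo,hi,bt,bs in[("blue",[105,120,80],[125,255,255],(185,190,205,215),(350,380,390,405)),("green",[45,120,80],[75,255,255],(150,190,170,215),(370,425,410,455)),("strip",[0,0,120],[30,70,230],(180,205,195,245),(375,400,420,430))]: both(n,lo,hi,bt,bs)
a=T.mask([0,0,140],[179,50,255],(380,180,430,240));r=cv2.minAreaRect(a[1]);print("grey top",len(a[0]),a[0].mean(0),r)
# label
a=T.mask([0,0,170],[40,60,255],(370,200,410,240));print("label T",len(a[0]),cv2.minAreaRect(a[1]))
for c,box in((T,(290,195,335,245)),(S,(300,262,330,290))):
    m=cv2.inRange(c.hsv,np.array([0,0,150]),np.array([40,75,255]));k=np.zeros_like(m);k[box[1]:box[3],box[0]:box[2]]=255;m&=k
    ys,xs=np.nonzero(m);h=cv2.minAreaRect(np.c_[xs,ys].astype(np.float32));print("label",len(xs),h,cv2.boxPoints(h).tolist())
E
```

```text
cams [ 311.6 -131.1 1855. ] [ 810.1  476.9 1229.3]
LED 9 8 [415.7 218.9] [272.6 172.2] rects [[414.0, 219.0], [416.0, 217.0], [417.5, 218.5], [415.5, 220.5]] [[270.79998779296875, 172.39999389648438], [271.6000061035156, 170.8000030517578], [274.3999938964844, 172.1999969482422], [273.6000061035156, 173.8000030517578]]
    [ 539.5 -345.9  153.2] gap 0.14437196843531067Traceback (most recent call last):
  File "<stdin>", line 11, in <module>
  File "<stdin>", line 6, in both
  File "h.py", line 12, in mask
    c=max(cs,key=cv2.contourArea);o=np.zeros_like(m);cv2.drawContours(o,[c],-1,255,-1)
ValueError: max() iterable argument is empty
```

Run:
```python
from h import *
np.set_printoptions(precision=1,suppress=True)
T,S=load()
def both(name,lo,hi,bt,bs):
    try:
        a=T.mask(lo,hi,bt);b=S.mask(lo,hi,bs)
    except ValueError: print(name,"none");return
    print(name,len(a[0]),len(b[0]),a[0].mean(0),b[0].mean(0),"rects",np.round(cv2.boxPoints(cv2.minAreaRect(a[1]))).tolist(),np.round(cv2.boxPoints(cv2.minAreaRect(b[1]))).tolist())
    P,e=tri(T,a[0].mean(0),S,b[0].mean(0));print("   ",P,"gap",e)
both("yellow",[25,200,120],[34,255,255],(285,190,310,210),(290,270,325,300))
for n,lo,hi,bt,bs in[("red",[0,210,80],[4,255,255],(132,190,150,215),(380,450,425,475)),("blue",[105,120,80],[125,255,255],(185,190,205,215),(350,380,390,405)),("green",[45,120,80],[75,255,255],(150,190,170,215),(370,425,410,455)),("strip",[0,0,110],[179,90,230],(180,205,195,245),(375,400,420,430))]: both(n,lo,hi,bt,bs)
a=T.mask([0,0,120],[179,70,255],(380,180,430,240));r=cv2.minAreaRect(a[1]);print("grey top",len(a[0]),a[0].mean(0),np.round(cv2.boxPoints(r),1).tolist())
for c,box in((T,(290,195,335,245)),(S,(300,262,345,290))):
    m=cv2.inRange(c.hsv,np.array([0,0,150]),np.array([179,75,255]));k=np.zeros_like(m);k[box[1]:box[3],box[0]:box[2]]=255;m&=k
    ys,xs=np.nonzero(m);h=cv2.minAreaRect(np.c_[xs,ys].astype(np.float32));print("label",len(xs),h,cv2.boxPoints(h).round(1).tolist())
# upper-edge pale strips: pixels
for c,box in((T,(262,188,310,240)),(S,(290,265,375,300))):
    m=cv2.inRange(c.hsv,np.array([22,60,160]),np.array([34,255,255]));k=np.zeros_like(m);k[box[1]:box[3],box[0]:box[2]]=255;m&=k
    ct=max(cv2.findContours(m,0,1)[0],key=cv2.contourArea);print("edge",cv2.contourArea(ct),cv2.boxPoints(cv2.minAreaRect(ct)).round(1).tolist())
```

```text
yellow 26 58 [297.7 199.7] [306.9 283.8] rects [[294.0, 202.0], [301.0, 196.0], [302.0, 197.0], [296.0, 204.0]] [[300.0, 285.0], [301.0, 280.0], [313.0, 283.0], [312.0, 287.0]]
    [588.6 -17.1 134.8] gap 0.03984632268662639
red 34 64 [140.6 202. ] [407.9 462.8] rects [[139.0, 198.0], [142.0, 198.0], [142.0, 206.0], [139.0, 206.0]] [[401.0, 463.0], [412.0, 458.0], [415.0, 462.0], [403.0, 468.0]]
    [570.5 424.7 140.2] gap 0.7762212946501514
blue 38 71 [193.6 202.5] [371.6 393.5] rects [[192.0, 198.0], [195.0, 198.0], [195.0, 207.0], [192.0, 207.0]] [[365.0, 394.0], [376.0, 388.0], [378.0, 393.0], [367.0, 399.0]]
    [572.2 275.  141.1] gap 1.2350174782939207
green 51 90 [158.2 202.3] [395.2 438.7] rects [[156.0, 197.0], [160.0, 197.0], [160.0, 207.0], [156.0, 207.0]] [[388.0, 439.0], [400.0, 433.0], [403.0, 438.0], [390.0, 444.0]]
    [570.9 374.9 140.5] gap 0.5298822641138297
strip 2 123 [191.  234.5] [396.5 417.6] rects [[191.0, 235.0], [191.0, 235.0], [191.0, 234.0], [191.0, 234.0]] [[383.0, 422.0], [409.0, 409.0], [410.0, 413.0], [384.0, 426.0]]
    [502.4 319.2 -41.3] gap 5.298545508257568
grey top 414 [408.  211.5] [[387.0, 201.0], [397.5, 190.5], [425.5, 218.5], [415.0, 229.0]]
label 59 ((310.79412841796875, 220.82354736328125), (9.870336532592773, 21.909976959228516), 40.601295471191406) [[299.8999938964844, 225.89999389648438], [314.20001220703125, 209.3000030517578], [321.70001220703125, 215.6999969482422], [307.3999938964844, 232.39999389648438]]
label 6 ((320.5000305175781, 277.5), (23.53615951538086, 0.22162102162837982), 12.804265022277832) [[309.0, 275.0], [309.0, 274.79998779296875], [332.0, 280.0], [332.0, 280.20001220703125]]
edge 34.0 [[292.0, 203.0], [301.0, 194.0], [303.5, 196.5], [294.5, 205.5]]
edge 197.0 [[296.5, 284.70001220703125], [297.5, 279.29998779296875], [363.70001220703125, 292.5], [362.6000061035156, 297.8999938964844]]
```

Run:
```python
from h import *
np.set_printoptions(precision=1,suppress=True)
T,S=load()
yaw=lambda a,b:np.degrees(np.arctan2(*(b-a)[1::-1]))
print("strip S",S.plane((396.5,417.6),12.5),"T",T.plane((187,227),12.5)); a=S.plane((383.5,424),12.5);b=S.plane((409.5,411),12.5);print(" ends",a,b,yaw(b,a))
a=S.plane((297,282),134.6);b=S.plane((363.2,295.2),134.6);print("edge S",a,b,(a+b)/2,np.linalg.norm(a-b),yaw(a,b))
# top: pale edge line fit
a=T.plane((267,235.6),134.6);b=T.plane((302,193),134.6);print("edge T",a,b,(a+b)/2,np.linalg.norm(a-b),yaw(b,a))
c=lambda x,y:(370+x/5,175+y/5)
q=[T.plane(c(*p),152) for p in((178,218),(232,170),(282,222),(218,272))];print("head",np.mean(q,0),[np.linalg.norm(q[i]-q[i-1]).round(1) for i in range(4)],yaw(q[2],q[1]),yaw(q[3],q[0]),yaw(q[2],q[3])-90,yaw(q[1],q[0])-90)
s=[T.plane(c(*p),14) for p in((332,262),(200,122),(68,242))];print("stand",s,yaw(s[0],s[1]),yaw(s[1],s[2])-90,"centre",(s[0]+s[2])/2)
# scene: head top & handle
c=lambda x,y:(240+x/5,160+(y-300)/5)
q=[S.plane(c(*p),152) for p in((117,382),(150,328),(220,350),(190,408))];print("headS",np.mean(q,0),[np.linalg.norm(q[i]-q[i-1]).round(1) for i in range(4)],[yaw(q[i-1],q[i]) for i in range(4)])
print("label",tri(T,(310.8,220.8),S,(320.5,277.5)))
for z,(t,u) in {75:((358.5,167),(239.5,258))}.items(): print("jar",T.plane(t,z),S.plane(u,z))
```

```text
strip S [517.3 324.1  12.5] T [517.5 321.4  12.5]
 ends [551.3 324.   12.5] [482.7 323.8  12.5] 0.22063313150501004
edge S [607.8 -31.3 134.6] [480.8  64.3 134.6] [544.3  16.5 134.6] 158.9732977014203 143.0318734897419
edge T [485.   65.8 134.6] [607.8 -28.5 134.6] [546.4  18.6 134.6] 154.81118531246844 142.47888710343108
head [ 539.1 -345.6  152. ] [np.float64(37.1), np.float64(40.3), np.float64(39.8), np.float64(45.2)] 44.50487435732546 37.20589916420382 39.34517403041502 43.00892643249057
stand [array([ 534.1, -425.4,   14. ]), array([ 616.7, -345.9,   14. ]), array([ 542.3, -268. ,   14. ])] 43.92131286016196 43.70123059745302 centre [ 538.2 -346.7   14. ]
headS [ 537.6 -342.   152. ] [np.float64(42.5), np.float64(39.8), np.float64(40.5), np.float64(41.5)] [np.float64(-48.06802484555398), np.float64(-138.07203731610812), np.float64(134.14612677422312), np.float64(44.70883203924544)]
label (array([537.1, -51.5,  65.3]), np.float64(3.3684691319697198))
jar [ 698.7 -187.6   75. ] [ 703.1 -182.6   75. ]
```

```bash
cat >> h.py <<'E'
from scipy.spatial.transform import Rotation as Ro
def toolR(z,x):  # tool axes from z and x directions
    z=np.array(z,float);z/=np.linalg.norm(z);x=np.array(x,float);x-=z*(x@z);x/=np.linalg.norm(x);return np.c_[x,np.cross(z,x),z]
def down(yaw): a=np.radians(yaw);return toolR([0,0,-1],[np.cos(a),np.sin(a),0])
ey=np.radians(52.8);ex=np.array([np.cos(ey),np.sin(ey),0]);up=np.array([0,0,1.]);s4,c4=np.sin(np.radians(40)),np.cos(np.radians(40))
bx=c4*ex-s4*up;bz=s4*ex+c4*up;by=np.cross(bz,bx)
top=np.array([545,17.3,134.6]);lab=top-88*bz-36*by-5*bx
def goto(P,R,st=None):
    from workcell import env
    s=st or env.state();R0=Ro.from_euler("xyz",s["ee_rot"],degrees=True).as_matrix()
    np.set_printoptions(precision=3,suppress=True)
    d=R0.T@(np.array(P)-s["ee_pos"])/10;w=Ro.from_matrix(R0.T@R).as_rotvec();d2=R.T@(np.array(P)-s["ee_pos"])/10
    print("t",s["time_s"],"pos",s["ee_pos"],"rot",s["ee_rot"],"q",s["qpos"],"\n shift now cm",d,"| turn",w,"| shift if turned first",d2)
E
python3 - <<'E'
from h import *
print(lab,top,by,bz)
goto([539.3,-345.8,275],down(43.7))
E
```

```text
[537.15999194 -52.57241618  70.40202705] [545.   17.3 134.6] [-0.79652992  0.60459911  0.        ] [0.38862882 0.51199956 0.76604444]
t 0.1 pos [192.008 541.509 213.209] rot [-179.908   -0.002  160.474] q [69.329 18.347 89.7    0.001 72.045 -1.144] 
 shift now cm [-62.389 -72.03   -6.067] | turn [-0.001  0.002  2.038] | shift if turned first [-36.195  88.143  -6.179]
```

Emit:
move_arm:
  plan:
    - {"tx": -1.73,"ty": -2.0,"tz": -0.5}
    - {"tx": -1.73,"ty": -2.0,"tz": -0.5}
    - {"tx": -1.73,"ty": -2.0,"tz": -0.5}
    - {"tx": -1.73,"ty": -2.0,"tz": -0.5}
    - {"tx": -1.73,"ty": -2.0,"tz": -0.5}
    - {"tx": -1.73,"ty": -2.0,"tz": -0.5}
    - {"tx": -1.73,"ty": -2.0,"tz": -0.5}
    - {"tx": -1.73,"ty": -2.0,"tz": -0.5}
    - {"tx": -1.73,"ty": -2.0,"tz": -0.5}
    - {"tx": -1.73,"ty": -2.0,"tz": -0.5}
    - {"tx": -1.73,"ty": -2.0,"tz": -0.5}
    - {"tx": -1.73,"ty": -2.0,"tz": -0.5}
  gripper: 9

```text
schema error: expected keys tx, ty, tz, wx, wy, wz
```

Emit:
move_arm:
  plan:
    - {"tx": -1.73,"ty": -2.0}
    - {"tx": -1.73,"ty": -2.0}
    - {"tx": -1.73,"ty": -2.0}
    - {"tx": -1.73,"ty": -2.0}
    - {"tx": -1.73,"ty": -2.0}
    - {"tx": -1.73,"ty": -2.0}
    - {"tx": -1.73,"ty": -2.0}
    - {"tx": -1.73,"ty": -2.0}
    - {"tx": -1.73,"ty": -2.0}
    - {"tx": -1.73,"ty": -2.0}
    - {"tx": -1.73,"ty": -2.0}
    - {"tx": -1.73,"ty": -2.0}

```text
schema error: expected keys tx, ty, tz, wx, wy, wz
```

Emit:
move_arm:
  plan:
    - {"tx": -1.73,"ty": -2.0}
    - {"tx": -1.73,"ty": -2.0}
    - {"tx": -1.73,"ty": -2.0}
    - {"tx": -1.73,"ty": -2.0}
    - {"tx": -1.73,"ty": -2.0}
    - {"tx": -1.73,"ty": -2.0}
    - {"tx": -1.73,"ty": -2.0}
    - {"tx": -1.73,"ty": -2.0}
    - {"tx": -1.73,"ty": -2.0}
    - {"tx": -1.73,"ty": -2.0}
    - {"tx": -1.73,"ty": -2.0}
    - {"tx": -1.73,"ty": -2.0}

```text
schema error: expected keys tx, ty, tz, wx, wy, wz
```

Emit:
move_arm:
  plan:
    - {"wz": 0.12}
    - {"wz": 0.12}
    - {"wz": 0.12}
    - {"wz": 0.12}
    - {"wz": 0.12}
    - {"wz": 0.12}
    - {"wz": 0.12}
    - {"wz": 0.12}
    - {"wz": 0.12}
    - {"wz": 0.12}
    - {"wz": 0.12}
    - {"wz": 0.12}

```text
schema error: expected keys tx, ty, tz, wx, wy, wz
```

Emit:
move_arm:
  plan:
    - {"wz": 0.12}
    - {"wz": 0.12}
    - {"wz": 0.12}
    - {"wz": 0.12}
    - {"wz": 0.12}
    - {}
    - {}

```text
schema error: expected keys tx, ty, tz, wx, wy, wz
```

Run:
```python
from h import *
goto([539.3,-345.8,112],down(43.7))
```

```text
t 0.1 pos [192.008 541.509 213.209] rot [-179.908   -0.002  160.474] q [69.329 18.347 89.7    0.001 72.045 -1.144] 
 shift now cm [-62.39  -72.004  10.233] | turn [-0.001  0.002  2.038] | shift if turned first [-36.195  88.143  10.121]
```

Emit:
move_arm:
  plan:
    - {"tx": -2.6,"ty": -3.0,"tz": -0.4,"wx": 0,"wy": 0,"wz": 0}
    - {"tx": -2.6,"ty": -3.0,"tz": -0.4,"wx": 0,"wy": 0,"wz": 0}
    - {"tx": -2.6,"ty": -3.0,"tz": -0.4,"wx": 0,"wy": 0,"wz": 0}
    - {"tx": -2.6,"ty": -3.0,"tz": -0.4,"wx": 0,"wy": 0,"wz": 0}
    - {"tx": -2.6,"ty": -3.0,"tz": -0.4,"wx": 0,"wy": 0,"wz": 0}
    - {"tx": -2.6,"ty": -3.0,"tz": -0.4,"wx": 0,"wy": 0,"wz": 0}
    - {"tx": -2.6,"ty": -3.0,"tz": -0.4,"wx": 0,"wy": 0,"wz": 0}
    - {"tx": -2.6,"ty": -3.0,"tz": -0.4,"wx": 0,"wy": 0,"wz": 0}
    - {"tx": -2.6,"ty": -3.0,"tz": -0.4,"wx": 0,"wy": 0,"wz": 0}
    - {"tx": -2.6,"ty": -3.0,"tz": -0.4,"wx": 0,"wy": 0,"wz": 0}
    - {"tx": -2.6,"ty": -3.0,"tz": -0.4,"wx": 0,"wy": 0,"wz": 0}
    - {"tx": -2.6,"ty": -3.0,"tz": -0.4,"wx": 0,"wy": 0,"wz": 0}
  gripper: 9

```text
time_s: 1.1
ee_pos: [365.8, 96.4, 262.1]
ee_rot: [180.0, 0.0, 160.5]
force: [0.8, 0.9, 0.0]
gripper_width: 89.8
gripper_force: 0.0
```

Emit:
move_arm:
  plan:
    - {"tx": -2.6,"ty": -3.0,"tz": -0.1,"wx": 0,"wy": 0,"wz": 0}
    - {"tx": -2.6,"ty": -3.0,"tz": -0.1,"wx": 0,"wy": 0,"wz": 0}
    - {"tx": -2.6,"ty": -3.0,"tz": -0.1,"wx": 0,"wy": 0,"wz": 0}
    - {"tx": -2.6,"ty": -3.0,"tz": -0.1,"wx": 0,"wy": 0,"wz": 0}
    - {"tx": -2.6,"ty": -3.0,"tz": -0.1,"wx": 0,"wy": 0,"wz": 0}
    - {"tx": -2.6,"ty": -3.0,"tz": -0.1,"wx": 0,"wy": 0,"wz": 0}
    - {"tx": -2.6,"ty": -3.0,"tz": -0.1,"wx": 0,"wy": 0,"wz": 0}
    - {"tx": -2.6,"ty": -3.0,"tz": -0.1,"wx": 0,"wy": 0,"wz": 0}
    - {"tx": -2.6,"ty": -3.0,"tz": -0.1,"wx": 0,"wy": 0,"wz": 0}
    - {"tx": -2.6,"ty": -3.0,"tz": -0.1,"wx": 0,"wy": 0,"wz": 0}
    - {"tx": -2.6,"ty": -3.0,"tz": -0.1,"wx": 0,"wy": 0,"wz": 0}
    - {"tx": -2.6,"ty": -3.0,"tz": -0.1,"wx": 0,"wy": 0,"wz": 0}

```text
time_s: 2.1
ee_pos: [539.7, -347.0, 273.3]
ee_rot: [180.0, -0.1, 160.5]
force: [0.5, 0.6, 0.5]
gripper_width: 89.6
gripper_force: 0.0
```

Emit:
move_arm:
  plan:
    - {"tx": 0,"ty": 0,"tz": 0,"wx": 0,"wy": 0,"wz": 0.12}
    - {"tx": 0,"ty": 0,"tz": 0,"wx": 0,"wy": 0,"wz": 0.12}
    - {"tx": 0,"ty": 0,"tz": 0,"wx": 0,"wy": 0,"wz": 0.12}
    - {"tx": 0,"ty": 0,"tz": 0,"wx": 0,"wy": 0,"wz": 0.12}
    - {"tx": 0,"ty": 0,"tz": 0,"wx": 0,"wy": 0,"wz": 0.12}
    - {"tx": 0,"ty": 0,"tz": 0,"wx": 0,"wy": 0,"wz": 0.12}
    - {"tx": 0,"ty": 0,"tz": 0,"wx": 0,"wy": 0,"wz": 0.12}
    - {"tx": 0,"ty": 0,"tz": 0,"wx": 0,"wy": 0,"wz": 0.12}
    - {"tx": 0,"ty": 0,"tz": 0,"wx": 0,"wy": 0,"wz": 0.12}

```text
time_s: 2.85
ee_pos: [539.5, -345.1, 273.2]
ee_rot: [-179.9, -0.1, 98.3]
force: [0.7, 0.1, 0.3]
gripper_width: 89.7
gripper_force: 0.0
```

Emit:
move_arm:
  plan:
    - {"tx": 0,"ty": 0,"tz": 0,"wx": 0,"wy": 0,"wz": 0.12}
    - {"tx": 0,"ty": 0,"tz": 0,"wx": 0,"wy": 0,"wz": 0.12}
    - {"tx": 0,"ty": 0,"tz": 0,"wx": 0,"wy": 0,"wz": 0.12}
    - {"tx": 0,"ty": 0,"tz": 0,"wx": 0,"wy": 0,"wz": 0.12}
    - {"tx": 0,"ty": 0,"tz": 0,"wx": 0,"wy": 0,"wz": 0.12}
    - {"tx": 0,"ty": 0,"tz": 0,"wx": 0,"wy": 0,"wz": 0.12}
    - {"tx": 0,"ty": 0,"tz": 0,"wx": 0,"wy": 0,"wz": 0.12}
    - {"tx": 0,"ty": 0,"tz": 0,"wx": 0,"wy": 0,"wz": 0.12}
    - {"tx": 0,"ty": 0,"tz": 0,"wx": 0,"wy": 0,"wz": 0}
    - {"tx": 0,"ty": 0,"tz": 0,"wx": 0,"wy": 0,"wz": 0}

```text
time_s: 3.68
ee_pos: [539.5, -345.1, 273.5]
ee_rot: [-179.9, 0.0, 43.8]
force: [-0.4, 0.3, 0.5]
gripper_width: 90.1
gripper_force: 0.0
```

Run:
```python
from h import *
goto([539.3,-345.8,112],down(43.7))
```

```text
t 3.6833 pos [ 539.507 -345.135  273.451] rot [-179.946    0.008   43.765] q [-33.639  22.867  74.223   0.004  82.965  12.595] 
 shift now cm [-0.059  0.049 16.145] | turn [-0.001  0.     0.001] | shift if turned first [-0.061  0.034 16.145]
```

Emit:
move_arm:
  plan:
    - {"tx": -0.05,"ty": 0.04,"tz": 3,"wx": 0,"wy": 0,"wz": 0}
    - {"tx": 0,"ty": 0,"tz": 3,"wx": 0,"wy": 0,"wz": 0}
    - {"tx": 0,"ty": 0,"tz": 2.5,"wx": 0,"wy": 0,"wz": 0}
    - {"tx": 0,"ty": 0,"tz": 2.5,"wx": 0,"wy": 0,"wz": 0}
    - {"tx": 0,"ty": 0,"tz": 2,"wx": 0,"wy": 0,"wz": 0}
    - {"tx": 0,"ty": 0,"tz": 2,"wx": 0,"wy": 0,"wz": 0}
    - {"tx": 0,"ty": 0,"tz": 1.1,"wx": 0,"wy": 0,"wz": 0}
    - {"tx": 0,"ty": 0,"tz": 0,"wx": 0,"wy": 0,"wz": 0}
    - {"tx": 0,"ty": 0,"tz": 0,"wx": 0,"wy": 0,"wz": 0}

```text
time_s: 4.43
ee_pos: [539.6, -345.9, 112.9]
ee_rot: [-180.0, 0.0, 43.7]
force: [1.0, -0.6, 0.4]
gripper_width: 90.0
gripper_force: 0.0
```

Emit:
move_arm:
  plan:
    - {"tx": 0,"ty": 0,"tz": 0,"wx": 0,"wy": 0,"wz": 0}
    - {"tx": 0,"ty": 0,"tz": 0,"wx": 0,"wy": 0,"wz": 0}
    - {"tx": 0,"ty": 0,"tz": 0,"wx": 0,"wy": 0,"wz": 0}
    - {"tx": 0,"ty": 0,"tz": 0,"wx": 0,"wy": 0,"wz": 0}
    - {"tx": 0,"ty": 0,"tz": 0,"wx": 0,"wy": 0,"wz": 0}
    - {"tx": 0,"ty": 0,"tz": 0,"wx": 0,"wy": 0,"wz": 0}
    - {"tx": 0,"ty": 0,"tz": 0,"wx": 0,"wy": 0,"wz": 0}
    - {"tx": 0,"ty": 0,"tz": 0,"wx": 0,"wy": 0,"wz": 0}
  gripper: 3.5
  force: 30

```text
time_s: 5.1
ee_pos: [539.5, -345.8, 113.0]
ee_rot: [-180.0, -0.0, 43.6]
force: [-1.6, 1.4, 2.2]
gripper_width: 46.2
gripper_force: 29.9
```

Run:
```python
from h import *
R=toolR(bx,bz); s=Ro.from_euler("xyz",[-179.95,0,52.8],degrees=True)
goto(lab-198*bx,R); print(lab-198*bx)
```

```text
t 5.1 pos [ 539.46  -345.773  113.027] rot [-179.986   -0.001   43.593] q [-33.689  28.35   88.756   0.005  62.907  12.716] 
 shift now cm [  5.079 -18.969  -8.46 ] | turn [ 0.07   0.871 -0.15 ] | shift if turned first [ 11.657 -17.91    0.724]
[ 445.456 -173.388  197.674]
```

Emit:
move_arm:
  plan:
    - {"tx": 0,"ty": 0,"tz": -1,"wx": 0,"wy": 0,"wz": 0}
    - {"tx": 0,"ty": 0,"tz": -2,"wx": 0,"wy": 0,"wz": 0}
    - {"tx": 0,"ty": 0,"tz": -3,"wx": 0,"wy": 0,"wz": 0}
    - {"tx": 0,"ty": 0,"tz": -3,"wx": 0,"wy": 0,"wz": 0}
    - {"tx": 0,"ty": 0,"tz": -3,"wx": 0,"wy": 0,"wz": 0}
    - {"tx": 0,"ty": 0,"tz": -2,"wx": 0,"wy": 0,"wz": 0}
    - {"tx": 0,"ty": 0,"tz": -1,"wx": 0,"wy": 0,"wz": 0}

```text
time_s: 5.68
ee_pos: [540.4, -346.4, 266.8]
ee_rot: [179.7, -0.1, 43.6]
force: [1.0, -0.5, -3.3]
gripper_width: 46.2
gripper_force: 29.9
```

Emit:
move_arm:
  plan:
    - {"tx": 0.5,"ty": -1.9,"tz": 0,"wx": 0,"wy": 0,"wz": -0.04}
    - {"tx": 0.5,"ty": -2.4,"tz": 0,"wx": 0,"wy": 0,"wz": -0.04}
    - {"tx": 0.5,"ty": -2.4,"tz": 0,"wx": 0,"wy": 0,"wz": -0.04}
    - {"tx": 0.5,"ty": -2.4,"tz": 0,"wx": 0,"wy": 0,"wz": -0.04}
    - {"tx": 0.5,"ty": -2.4,"tz": 0,"wx": 0,"wy": 0,"wz": 0}
    - {"tx": 0.5,"ty": -2.4,"tz": 0,"wx": 0,"wy": 0,"wz": 0}
    - {"tx": 0.5,"ty": -2.4,"tz": 0,"wx": 0,"wy": 0,"wz": 0}
    - {"tx": 0.5,"ty": -2.0,"tz": 0,"wx": 0,"wy": 0,"wz": 0}

```text
time_s: 6.35
ee_pos: [423.3, -196.4, 262.1]
ee_rot: [-179.8, 0.0, 52.8]
force: [-0.2, 0.0, -1.4]
gripper_width: 45.9
gripper_force: 30.0
```

Emit:
move_arm:
  plan:
    - {"tx": 0,"ty": 0,"tz": 0,"wx": 0,"wy": 0.09,"wz": 0}
    - {"tx": 0,"ty": 0,"tz": 0,"wx": 0,"wy": 0.09,"wz": 0}
    - {"tx": 0,"ty": 0,"tz": 0,"wx": 0,"wy": 0.09,"wz": 0}
    - {"tx": 0,"ty": 0,"tz": 0,"wx": 0,"wy": 0.09,"wz": 0}
    - {"tx": 0,"ty": 0,"tz": 0,"wx": 0,"wy": 0.09,"wz": 0}
    - {"tx": 0,"ty": 0,"tz": 0,"wx": 0,"wy": 0.09,"wz": 0}
    - {"tx": 0,"ty": 0,"tz": 0,"wx": 0,"wy": 0.09,"wz": 0}
    - {"tx": 0,"ty": 0,"tz": 0,"wx": 0,"wy": 0.09,"wz": 0}
    - {"tx": 0,"ty": 0,"tz": 0,"wx": 0,"wy": 0.08,"wz": 0}
    - {"tx": 0,"ty": 0,"tz": 0,"wx": 0,"wy": 0.07,"wz": 0}
    - {"tx": 0,"ty": 0,"tz": 0,"wx": 0,"wy": 0,"wz": 0}

```text
time_s: 7.27
ee_pos: [423.7, -198.8, 259.9]
ee_rot: [-179.4, -49.9, 52.2]
force: [-0.4, 0.5, -3.0]
gripper_width: 46.1
gripper_force: 30.0
```

Run:
```python
from h import *
from workcell import grab_frame
for n in("top","scene"): pickle.dump(grab_frame(n),open(n+".pkl","wb"))
T,S=load()
t=T.c[:,:,::-1];s=S.c[:,:,::-1]
cv2.imwrite("pics/d.png",np.hstack([cv2.resize(t[150:300,240:440],(400,300)),cv2.resize(s[160:310,220:420],(400,300))]))
goto(lab-198*bx,toolR(bx,bz))
```

```text
t 7.3667 pos [ 424.904 -198.304  262.019] rot [-179.822  -49.748   52.565] q [-57.495  13.682 107.323  46.046  83.918 -35.903] 
 shift now cm [-2.825  0.138  6.621] | turn [ 0.     0.004 -0.003] | shift if turned first [-2.855  0.131  6.608]
```

View pics/d.png

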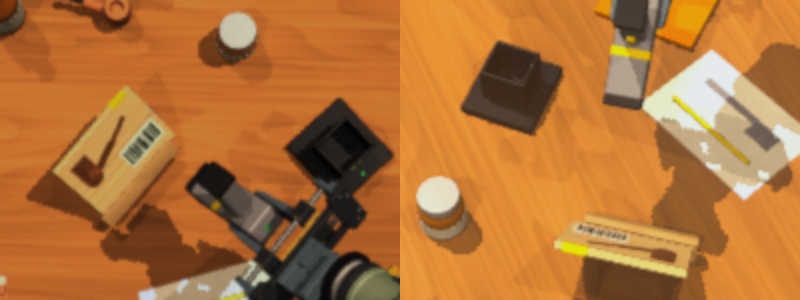

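The scanner is held with its handle up, at about (235,205) in the left half of the picture. The stand is empty and the board hasn't moved. Next I move in and hold.

Emit:
move_arm:
  plan:
    - {"tx": -0.5,"ty": 0.02,"tz": 1.0,"wx": 0,"wy": 0,"wz": 0}
    - {"tx": -0.5,"ty": 0.02,"tz": 1.2,"wx": 0,"wy": 0,"wz": 0}
    - {"tx": -0.5,"ty": 0.02,"tz": 1.2,"wx": 0,"wy": 0,"wz": 0}
    - {"tx": -0.5,"ty": 0.02,"tz": 1.2,"wx": 0,"wy": 0,"wz": 0}
    - {"tx": -0.5,"ty": 0.03,"tz": 1.2,"wx": 0,"wy": 0,"wz": 0}
    - {"tx": -0.3,"ty": 0.02,"tz": 0.8,"wx": 0,"wy": 0,"wz": 0}
    - {"tx": 0,"ty": 0,"tz": 0,"wx": 0,"wy": 0,"wz": 0}
    - {"tx": 0,"ty": 0,"tz": 0,"wx": 0,"wy": 0,"wz": 0}

```text
time_s: 8.03
ee_pos: [446.2, -172.2, 199.1]
ee_rot: [180.0, -49.8, 52.9]
force: [0.3, -0.1, -1.8]
gripper_width: 46.2
gripper_force: 30.0
```

Run:
```python
from h import *
from workcell import grab_frame
for n in("top","scene"): pickle.dump(grab_frame(n),open(n+".pkl","wb"))
T,S=load()
goto(lab-198*bx,toolR(bx,bz))
for c,box in((T,(290,195,335,245)),(S,(300,262,345,290))):
    m=cv2.inRange(c.hsv,np.array([0,0,150]),np.array([179,75,255]));k=np.zeros_like(m);k[box[1]:box[3],box[0]:box[2]]=255;m&=k
    ys,xs=np.nonzero(m);h=cv2.minAreaRect(np.c_[xs,ys].astype(np.float32));print("label",len(xs),h,"pred",c.proj(lab))
t=T.c[:,:,::-1];s=S.c[:,:,::-1]
cv2.imwrite("pics/d2.png",np.hstack([cv2.resize(t[150:300,240:440],(400,300)),cv2.resize(s[160:310,220:420],(400,300))]))
```

```text
t 8.1333 pos [ 446.33  -173.081  199.576] rot [179.849 -49.816  52.897] q [-53.731  17.193 113.215  49.249  75.303 -41.096] 
 shift now cm [-0.195 -0.051  0.064] | turn [0.001 0.003 0.001] | shift if turned first [-0.195 -0.051  0.063]
label 77 ((310.688232421875, 220.94705200195312), (9.870336532592773, 22.88616371154785), 40.601295471191406) pred [310.747 221.015]
label 9 ((320.0, 277.5000305175781), (24.51129150390625, 0.44324204325675964), 12.804265975952148) pred [319.677 276.109]
```

View pics/d2.png

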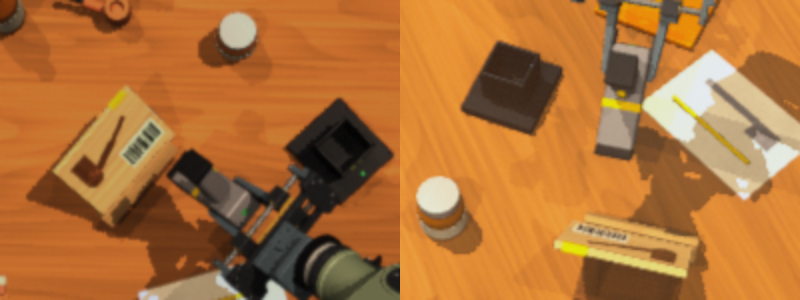

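Label prediction matches the images within about 1.5 px, so the aim is good. The scanner is square to the label with a clear gap; now hold.

Emit:
move_arm:
  plan:
    - {"tx": -0.2,"ty": -0.05,"tz": 0,"wx": 0,"wy": 0,"wz": 0}
    - {"tx": 0,"ty": 0,"tz": 0,"wx": 0,"wy": 0,"wz": 0}
    - {"tx": 0,"ty": 0,"tz": 0,"wx": 0,"wy": 0,"wz": 0}
    - {"tx": 0,"ty": 0,"tz": 0,"wx": 0,"wy": 0,"wz": 0}
    - {"tx": 0,"ty": 0,"tz": 0,"wx": 0,"wy": 0,"wz": 0}
    - {"tx": 0,"ty": 0,"tz": 0,"wx": 0,"wy": 0,"wz": 0}
    - {"tx": 0,"ty": 0,"tz": 0,"wx": 0,"wy": 0,"wz": 0}
    - {"tx": 0,"ty": 0,"tz": 0,"wx": 0,"wy": 0,"wz": 0}
    - {"tx": 0,"ty": 0,"tz": 0,"wx": 0,"wy": 0,"wz": 0}
    - {"tx": 0,"ty": 0,"tz": 0,"wx": 0,"wy": 0,"wz": 0}
    - {"tx": 0,"ty": 0,"tz": 0,"wx": 0,"wy": 0,"wz": 0}
    - {"tx": 0,"ty": 0,"tz": 0,"wx": 0,"wy": 0,"wz": 0}

```text
time_s: 9.13
ee_pos: [444.8, -173.6, 197.4]
ee_rot: [-180.0, -49.9, 52.8]
force: [-0.5, 0.1, -2.4]
gripper_width: 46.0
gripper_force: 30.0
```

Emit:
move_arm:
  plan:
    - {"tx": 0,"ty": 0,"tz": 0,"wx": 0,"wy": 0,"wz": 0}
    - {"tx": 0,"ty": 0,"tz": 0,"wx": 0,"wy": 0,"wz": 0}
    - {"tx": 0,"ty": 0,"tz": 0,"wx": 0,"wy": 0,"wz": 0}
    - {"tx": 0,"ty": 0,"tz": 0,"wx": 0,"wy": 0,"wz": 0}
    - {"tx": 0,"ty": 0,"tz": 0,"wx": 0,"wy": 0,"wz": 0}
    - {"tx": 0,"ty": 0,"tz": 0,"wx": 0,"wy": 0,"wz": 0}
    - {"tx": 0,"ty": 0,"tz": 0,"wx": 0,"wy": 0,"wz": 0}
    - {"tx": 0,"ty": 0,"tz": 0,"wx": 0,"wy": 0,"wz": 0}

```text
time_s: 9.8
ee_pos: [444.8, -173.6, 197.4]
ee_rot: [180.0, -49.9, 52.8]
force: [0.0, 0.4, -3.4]
gripper_width: 46.0
gripper_force: 30.0
```

Emit:
move_arm:
  plan:
    - {"tx": 0.3,"ty": 0,"tz": -0.8,"wx": 0,"wy": 0,"wz": 0}
    - {"tx": 0.5,"ty": 0,"tz": -1.4,"wx": 0,"wy": 0,"wz": 0}
    - {"tx": 0.6,"ty": 0,"tz": -1.4,"wx": 0,"wy": 0,"wz": 0}
    - {"tx": 0.6,"ty": 0,"tz": -1.4,"wx": 0,"wy": 0,"wz": 0}
    - {"tx": 0.6,"ty": 0,"tz": -1.4,"wx": 0,"wy": 0,"wz": 0}
    - {"tx": 0.4,"ty": 0,"tz": -0.4,"wx": 0,"wy": 0,"wz": 0}

```text
time_s: 10.3
ee_pos: [425.1, -200.9, 266.2]
ee_rot: [179.7, -49.8, 52.9]
force: [0.5, -0.2, -2.1]
gripper_width: 45.8
gripper_force: 30.0
```

Emit:
move_arm:
  plan:
    - {"tx": 0,"ty": 0,"tz": 0,"wx": 0,"wy": -0.09,"wz": 0}
    - {"tx": 0,"ty": 0,"tz": 0,"wx": 0,"wy": -0.09,"wz": 0}
    - {"tx": 0,"ty": 0,"tz": 0,"wx": 0,"wy": -0.09,"wz": 0}
    - {"tx": 0,"ty": 0,"tz": 0,"wx": 0,"wy": -0.09,"wz": 0}
    - {"tx": 0,"ty": 0,"tz": 0,"wx": 0,"wy": -0.09,"wz": 0}
    - {"tx": 0,"ty": 0,"tz": 0,"wx": 0,"wy": -0.09,"wz": 0}
    - {"tx": 0,"ty": 0,"tz": 0,"wx": 0,"wy": -0.09,"wz": 0}
    - {"tx": 0,"ty": 0,"tz": 0,"wx": 0,"wy": -0.09,"wz": 0}
    - {"tx": 0,"ty": 0,"tz": 0,"wx": 0,"wy": -0.08,"wz": 0}
    - {"tx": 0,"ty": 0,"tz": 0,"wx": 0,"wy": -0.07,"wz": 0}
    - {"tx": 0,"ty": 0,"tz": 0,"wx": 0,"wy": 0,"wz": 0}

```text
time_s: 11.22
ee_pos: [425.9, -197.1, 264.2]
ee_rot: [-179.9, -0.0, 53.0]
force: [0.6, 0.4, -2.9]
gripper_width: 46.0
gripper_force: 30.0
```

Run:
```python
from h import *
goto([539.5,-345.8,263],down(43.6))
```

```text
t 11.2167 pos [ 425.899 -197.081  264.185] rot [-179.913   -0.028   52.969] q [-26.268   6.978  97.387   0.045  75.715  10.752] 
 shift now cm [-5.031 18.026  0.089] | turn [-0.002 -0.     0.164] | shift if turned first [-2.029 18.604  0.118]
```

Emit:
move_arm:
  plan:
    - {"tx": 0,"ty": 0,"tz": 0,"wx": 0,"wy": 0,"wz": 0.082}
    - {"tx": 0,"ty": 0,"tz": 0,"wx": 0,"wy": 0,"wz": 0.082}
    - {"tx": -0.25,"ty": 2.3,"tz": 0,"wx": 0,"wy": 0,"wz": 0}
    - {"tx": -0.25,"ty": 2.3,"tz": 0,"wx": 0,"wy": 0,"wz": 0}
    - {"tx": -0.25,"ty": 2.3,"tz": 0,"wx": 0,"wy": 0,"wz": 0}
    - {"tx": -0.25,"ty": 2.3,"tz": 0,"wx": 0,"wy": 0,"wz": 0}
    - {"tx": -0.25,"ty": 2.3,"tz": 0,"wx": 0,"wy": 0,"wz": 0}
    - {"tx": -0.25,"ty": 2.3,"tz": 0,"wx": 0,"wy": 0,"wz": 0}
    - {"tx": -0.25,"ty": 2.4,"tz": 0,"wx": 0,"wy": 0,"wz": 0}
    - {"tx": -0.28,"ty": 2.4,"tz": 0,"wx": 0,"wy": 0,"wz": 0}
    - {"tx": 0,"ty": 0,"tz": 0,"wx": 0,"wy": 0,"wz": 0}
    - {"tx": 0,"ty": 0,"tz": 0,"wx": 0,"wy": 0,"wz": 0}

```text
time_s: 12.22
ee_pos: [537.4, -349.4, 262.7]
ee_rot: [-179.8, -0.1, 43.3]
force: [-0.2, 0.4, -3.2]
gripper_width: 45.9
gripper_force: 30.0
```

Run:
```python
from h import *
goto([539.5,-345.8,113],down(43.6))
```

```text
t 12.2167 pos [ 537.398 -349.418  262.695] rot [-179.78    -0.084   43.268] q [-34.128  23.207  75.195   0.132  81.794  12.584] 
 shift now cm [ 0.379 -0.062 14.97 ] | turn [-0.004 -0.001 -0.006] | shift if turned first [ 0.402 -0.117 14.97 ]
```

Emit:
move_arm:
  plan:
    - {"tx": 0.39,"ty": -0.1,"tz": 1,"wx": -0.004,"wy": 0,"wz": -0.006}
    - {"tx": 0,"ty": 0,"tz": 2,"wx": 0,"wy": 0,"wz": 0}
    - {"tx": 0,"ty": 0,"tz": 2,"wx": 0,"wy": 0,"wz": 0}
    - {"tx": 0,"ty": 0,"tz": 1.5,"wx": 0,"wy": 0,"wz": 0}
    - {"tx": 0,"ty": 0,"tz": 1,"wx": 0,"wy": 0,"wz": 0}
    - {"tx": 0,"ty": 0,"tz": 0,"wx": 0,"wy": 0,"wz": 0}
    - {"tx": 0,"ty": 0,"tz": 0,"wx": 0,"wy": 0,"wz": 0}

```text
time_s: 12.8
ee_pos: [539.9, -345.1, 189.4]
ee_rot: [179.8, -0.0, 43.7]
force: [1.2, 0.4, -1.7]
gripper_width: 46.0
gripper_force: 30.0
```

Run:
```python
from h import *
goto([539.5,-345.8,113],down(43.6))
```

```text
t 12.8 pos [ 539.866 -345.117  189.37 ] rot [179.828  -0.035  43.698] q [-33.616  25.021  82.787  -0.004  72.015  12.687] 
 shift now cm [-0.078  0.001  7.637] | turn [ 0.003 -0.001  0.002] | shift if turned first [-0.074  0.024  7.637]
```

Emit:
move_arm:
  plan:
    - {"tx": -0.05,"ty": 0,"tz": 1.2,"wx": 0.003,"wy": 0,"wz": 0}
    - {"tx": 0,"ty": 0,"tz": 1.4,"wx": 0,"wy": 0,"wz": 0}
    - {"tx": 0,"ty": 0,"tz": 1.4,"wx": 0,"wy": 0,"wz": 0}
    - {"tx": 0,"ty": 0,"tz": 1.2,"wx": 0,"wy": 0,"wz": 0}
    - {"tx": 0,"ty": 0,"tz": 1.0,"wx": 0,"wy": 0,"wz": 0}
    - {"tx": 0,"ty": 0,"tz": 0.7,"wx": 0,"wy": 0,"wz": 0}
    - {"tx": 0,"ty": 0,"tz": 0.4,"wx": 0,"wy": 0,"wz": 0}
    - {"tx": 0,"ty": 0,"tz": 0.2,"wx": 0,"wy": 0,"wz": 0}
    - {"tx": 0,"ty": 0,"tz": 0.1,"wx": 0,"wy": 0,"wz": 0}
    - {"tx": 0,"ty": 0,"tz": 0,"wx": 0,"wy": 0,"wz": 0}

```text
time_s: 13.63
ee_pos: [540.3, -346.1, 113.6]
ee_rot: [179.9, -0.0, 43.7]
force: [-1.0, 0.4, -2.9]
gripper_width: 45.8
gripper_force: 30.0
```

Emit:
move_arm:
  plan:
    - {"tx": 0,"ty": 0,"tz": 0.06,"wx": 0,"wy": 0,"wz": 0}
    - {"tx": 0,"ty": 0,"tz": 0,"wx": 0,"wy": 0,"wz": 0}

```text
time_s: 13.8
ee_pos: [540.4, -346.1, 113.1]
ee_rot: [179.9, -0.0, 43.7]
force: [-0.8, 0.1, -2.5]
gripper_width: 46.1
gripper_force: 30.0
```

Emit:
move_arm:
  plan:
    - {"tx": 0,"ty": 0,"tz": 0,"wx": 0,"wy": 0,"wz": 0}
    - {"tx": 0,"ty": 0,"tz": 0,"wx": 0,"wy": 0,"wz": 0}
    - {"tx": 0,"ty": 0,"tz": 0,"wx": 0,"wy": 0,"wz": 0}
    - {"tx": 0,"ty": 0,"tz": 0,"wx": 0,"wy": 0,"wz": 0}
    - {"tx": 0,"ty": 0,"tz": 0,"wx": 0,"wy": 0,"wz": 0}
    - {"tx": 0,"ty": 0,"tz": 0,"wx": 0,"wy": 0,"wz": 0}
  gripper: 7.5

```text
time_s: 14.3
ee_pos: [540.1, -346.0, 112.7]
ee_rot: [179.9, -0.0, 43.7]
force: [-0.7, -0.9, 0.3]
gripper_width: 74.7
gripper_force: 0.0
```

Emit:
move_arm:
  plan:
    - {"tx": 0,"ty": 0,"tz": -1,"wx": 0,"wy": 0,"wz": 0}
    - {"tx": 0,"ty": 0,"tz": -2,"wx": 0,"wy": 0,"wz": 0}
    - {"tx": 0,"ty": 0,"tz": -3,"wx": 0,"wy": 0,"wz": 0}
    - {"tx": 0,"ty": 0,"tz": -3,"wx": 0,"wy": 0,"wz": 0}
    - {"tx": 0,"ty": 0,"tz": -3,"wx": 0,"wy": 0,"wz": 0}
    - {"tx": 0,"ty": 0,"tz": -3,"wx": 0,"wy": 0,"wz": 0}
    - {"tx": 0,"ty": 0,"tz": 0,"wx": 0,"wy": 0,"wz": 0}

```text
time_s: 14.88
ee_pos: [542.4, -347.4, 270.8]
ee_rot: [179.2, -0.2, 43.7]
force: [0.6, -0.1, 1.3]
gripper_width: 75.1
gripper_force: 0.0
```

Run:
```python
from h import *
from workcell import grab_frame
for n in("top","scene"): pickle.dump(grab_frame(n),open(n+".pkl","wb"))
T,S=load()
b=S.mask([45,80,80],[80,255,255],(262,165,285,180))[0].mean(0);print("LED S",b,S.plane(b,152))
R=toolR(-bz,by); goto(top+100*bz,R); goto(top+100*bz,down(142.8))
```

```text
LED S [271.66666667 172.11111111] [ 541.25148701 -348.19669675  152.        ]
t 14.9833 pos [ 540.415 -346.159  264.852] rot [179.719  -0.054  43.706] q [-33.664  22.966  75.271  -0.009  81.477  12.631] 
 shift now cm [ 31.787 -26.999   5.263] | turn [ 0.517 -0.598 -1.653] | shift if turned first [ 21.61   30.762 -18.809]
t 14.9833 pos [ 540.415 -346.159  264.852] rot [179.719  -0.054  43.706] q [-33.664  22.966  75.271  -0.009  81.477  12.631] 
 shift now cm [ 31.787 -26.999   5.263] | turn [ 0.004  0.004 -1.73 ] | shift if turned first [21.61  35.656  5.365]
```

Emit:
move_arm:
  plan:
    - {"tx": 2.65,"ty": -2.25,"tz": -0.4,"wx": 0,"wy": 0,"wz": 0}
    - {"tx": 2.65,"ty": -2.25,"tz": -0.4,"wx": 0,"wy": 0,"wz": 0}
    - {"tx": 2.65,"ty": -2.25,"tz": -0.4,"wx": 0,"wy": 0,"wz": 0}
    - {"tx": 2.65,"ty": -2.25,"tz": -0.4,"wx": 0,"wy": 0,"wz": 0}
    - {"tx": 2.65,"ty": -2.25,"tz": -0.4,"wx": 0,"wy": 0,"wz": 0}
    - {"tx": 2.65,"ty": -2.25,"tz": -0.4,"wx": 0,"wy": 0,"wz": 0}
    - {"tx": 2.65,"ty": -2.25,"tz": -0.4,"wx": 0,"wy": 0,"wz": 0}
    - {"tx": 2.65,"ty": -2.25,"tz": -0.4,"wx": 0,"wy": 0,"wz": 0}
    - {"tx": 2.65,"ty": -2.25,"tz": -0.4,"wx": 0,"wy": 0,"wz": 0}
    - {"tx": 2.65,"ty": -2.25,"tz": -0.4,"wx": 0,"wy": 0,"wz": 0}
    - {"tx": 2.65,"ty": -2.25,"tz": -0.4,"wx": 0,"wy": 0,"wz": 0}
    - {"tx": 2.65,"ty": -2.25,"tz": -0.4,"wx": 0,"wy": 0,"wz": 0}
  gripper: 5

```text
time_s: 15.98
ee_pos: [582.4, 70.7, 309.0]
ee_rot: [-179.9, 0.1, 43.7]
force: [0.6, 0.5, 0.2]
gripper_width: 49.7
gripper_force: 0.0
```

Emit:
move_arm:
  plan:
    - {"tx": 0,"ty": 0,"tz": 0,"wx": 0,"wy": 0,"wz": -0.115}
    - {"tx": 0,"ty": 0,"tz": 0,"wx": 0,"wy": 0,"wz": -0.115}
    - {"tx": 0,"ty": 0,"tz": 0,"wx": 0,"wy": 0,"wz": -0.115}
    - {"tx": 0,"ty": 0,"tz": 0,"wx": 0,"wy": 0,"wz": -0.115}
    - {"tx": 0,"ty": 0,"tz": 0,"wx": 0,"wy": 0,"wz": -0.115}
    - {"tx": 0,"ty": 0,"tz": 0,"wx": 0,"wy": 0,"wz": -0.115}
    - {"tx": 0,"ty": 0,"tz": 0,"wx": 0,"wy": 0,"wz": -0.115}
    - {"tx": 0,"ty": 0,"tz": 0,"wx": 0,"wy": 0,"wz": -0.115}
    - {"tx": 0,"ty": 0,"tz": 0,"wx": 0,"wy": 0,"wz": -0.115}
    - {"tx": 0,"ty": 0,"tz": 0,"wx": 0,"wy": 0,"wz": -0.115}
    - {"tx": 0,"ty": 0,"tz": 0,"wx": 0,"wy": 0,"wz": -0.115}
    - {"tx": 0,"ty": 0,"tz": 0,"wx": 0,"wy": 0,"wz": -0.115}

```text
time_s: 16.98
ee_pos: [582.5, 69.0, 308.7]
ee_rot: [-179.8, -0.0, 123.1]
force: [-0.2, 0.2, 0.4]
gripper_width: 49.8
gripper_force: 0.0
```

Emit:
move_arm:
  plan:
    - {"tx": 0,"ty": 0,"tz": 0,"wx": 0,"wy": 0,"wz": -0.115}
    - {"tx": 0,"ty": 0,"tz": 0,"wx": 0,"wy": 0,"wz": -0.115}
    - {"tx": 0,"ty": 0,"tz": 0,"wx": 0,"wy": 0,"wz": -0.115}
    - {"tx": 0,"ty": 0,"tz": 0,"wx": 0.1,"wy": 0,"wz": 0}
    - {"tx": 0,"ty": 0,"tz": 0,"wx": 0.1,"wy": 0,"wz": 0}
    - {"tx": 0,"ty": 0,"tz": 0,"wx": 0.1,"wy": 0,"wz": 0}
    - {"tx": 0,"ty": 0,"tz": 0,"wx": 0.1,"wy": 0,"wz": 0}
    - {"tx": 0,"ty": 0,"tz": 0,"wx": 0.1,"wy": 0,"wz": 0}
    - {"tx": 0,"ty": 0,"tz": 0,"wx": 0.1,"wy": 0,"wz": 0}
    - {"tx": 0,"ty": 0,"tz": 0,"wx": 0.1,"wy": 0,"wz": 0}
    - {"tx": 0,"ty": 0,"tz": 0,"wx": 0,"wy": 0,"wz": 0}
    - {"tx": 0,"ty": 0,"tz": 0,"wx": 0,"wy": 0,"wz": 0}

```text
time_s: 17.98
ee_pos: [583.3, 69.8, 307.5]
ee_rot: [-139.7, -0.1, 142.6]
force: [1.0, -0.4, 0.9]
gripper_width: 49.9
gripper_force: 0.0
```

Run:
```python
from h import *
R=toolR(-bz,by); goto(top+40*bz,R)
```

```text
t 17.9833 pos [583.292  69.761 307.497] rot [-139.733   -0.139  142.607] q [ 17.796  35.271  59.506 -24.544 117.797 -40.041] 
 shift now cm [-0.17   6.202 13.39 ] | turn [-0.005 -0.004 -0.001] | shift if turned first [-0.122  6.139 13.419]
```

Emit:
move_arm:
  plan:
    - {"tx": -0.03,"ty": 1.5,"tz": 1.0,"wx": -0.005,"wy": -0.004,"wz": 0}
    - {"tx": -0.03,"ty": 1.5,"tz": 2.0,"wx": 0,"wy": 0,"wz": 0}
    - {"tx": -0.03,"ty": 1.5,"tz": 2.4,"wx": 0,"wy": 0,"wz": 0}
    - {"tx": -0.03,"ty": 1.64,"tz": 2.5,"wx": 0,"wy": 0,"wz": 0}
    - {"tx": 0,"ty": 0,"tz": 2.5,"wx": 0,"wy": 0,"wz": 0}
    - {"tx": 0,"ty": 0,"tz": 2.0,"wx": 0,"wy": 0,"wz": 0}
    - {"tx": 0,"ty": 0,"tz": 1.0,"wx": 0,"wy": 0,"wz": 0}
    - {"tx": 0,"ty": 0,"tz": 0,"wx": 0,"wy": 0,"wz": 0}
    - {"tx": 0,"ty": 0,"tz": 0,"wx": 0,"wy": 0,"wz": 0}

```text
time_s: 18.73
ee_pos: [561.3, 36.8, 169.5]
ee_rot: [-140.3, 0.3, 142.6]
force: [-0.1, 0.2, 0.4]
gripper_width: 50.0
gripper_force: 0.0
```

Run:
```python
from h import *
from workcell import grab_frame
R=toolR(-bz,by); goto(top-36*bz,R)
for n in("top","scene"): pickle.dump(grab_frame(n),open(n+".pkl","wb"))
T,S=load()
t=T.c[:,:,::-1];s=S.c[:,:,::-1]
cv2.imwrite("pics/e.png",np.hstack([cv2.resize(t[160:280,220:380],(400,300)),cv2.resize(s[210:330,260:420],(400,300))]))
```

```text
t 18.7333 pos [561.305  36.775 169.49 ] rot [-140.316    0.306  142.613] q [ 15.847  36.143  77.513 -22.977  99.063 -33.573] 
 shift now cm [0.139 0.255 7.905] | turn [ 0.006  0.002 -0.006] | shift if turned first [0.121 0.299 7.904]
```

View pics/e.png

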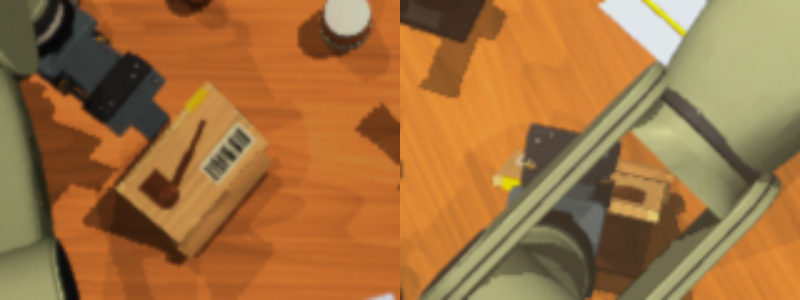

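The gripper is in line with the middle of the upper edge, at about (160,130) in the left half. Next I insert and grip.

Emit:
move_arm:
  plan:
    - {"tx": 0.06,"ty": 0.14,"tz": 0,"wx": 0.005,"wy": 0,"wz": -0.005}
    - {"tx": 0.06,"ty": 0.14,"tz": 0.5,"wx": 0,"wy": 0,"wz": 0}
    - {"tx": 0,"ty": 0,"tz": 1.5,"wx": 0,"wy": 0,"wz": 0}
    - {"tx": 0,"ty": 0,"tz": 1.5,"wx": 0,"wy": 0,"wz": 0}
    - {"tx": 0,"ty": 0,"tz": 1.5,"wx": 0,"wy": 0,"wz": 0}
    - {"tx": 0,"ty": 0,"tz": 1.5,"wx": 0,"wy": 0,"wz": 0}
    - {"tx": 0,"ty": 0,"tz": 1.0,"wx": 0,"wy": 0,"wz": 0}
    - {"tx": 0,"ty": 0,"tz": 0.4,"wx": 0,"wy": 0,"wz": 0}
    - {"tx": 0,"ty": 0,"tz": 0,"wx": 0,"wy": 0,"wz": 0}
    - {"tx": 0,"ty": 0,"tz": 0,"wx": 0,"wy": 0,"wz": 0}

```text
time_s: 19.67
ee_pos: [531.3, -0.7, 106.1]
ee_rot: [-139.9, 0.1, 142.9]
force: [0.7, -0.0, -0.9]
gripper_width: 49.8
gripper_force: 0.0
```

Run:
```python
from h import *
goto(top-36*bz,toolR(-bz,by))
```

```text
t 19.6667 pos [531.278  -0.719 106.147] rot [-139.926    0.077  142.913] q [ 13.604  36.404  87.517 -24.121  89.185 -31.668] 
 shift now cm [-0.004 -0.094 -0.035] | turn [-0.001  0.002  0.001] | shift if turned first [-0.004 -0.094 -0.036]
```

Emit:
move_arm:
  plan:
    - {"tx": 0,"ty": -0.09,"tz": 0,"wx": 0,"wy": 0,"wz": 0}
    - {"tx": 0,"ty": 0,"tz": 0,"wx": 0,"wy": 0,"wz": 0}
    - {"tx": 0,"ty": 0,"tz": 0,"wx": 0,"wy": 0,"wz": 0}
    - {"tx": 0,"ty": 0,"tz": 0,"wx": 0,"wy": 0,"wz": 0}
    - {"tx": 0,"ty": 0,"tz": 0,"wx": 0,"wy": 0,"wz": 0}
    - {"tx": 0,"ty": 0,"tz": 0,"wx": 0,"wy": 0,"wz": 0}
    - {"tx": 0,"ty": 0,"tz": 0,"wx": 0,"wy": 0,"wz": 0}
    - {"tx": 0,"ty": 0,"tz": 0,"wx": 0,"wy": 0,"wz": 0}
  gripper: 0.4
  force: 25

```text
time_s: 20.33
ee_pos: [530.8, -1.1, 106.1]
ee_rot: [-140.0, 0.1, 142.9]
force: [0.6, 0.6, -2.2]
gripper_width: 10.2
gripper_force: 25.0
```

Emit:
move_arm:
  plan:
    - {"tx": 0,"ty": 0,"tz": -0.5,"wx": 0,"wy": 0,"wz": 0}
    - {"tx": 0,"ty": 0,"tz": -1,"wx": 0,"wy": 0,"wz": 0}
    - {"tx": 0,"ty": 0,"tz": -2,"wx": 0,"wy": 0,"wz": 0}
    - {"tx": 0,"ty": 0,"tz": -2.5,"wx": 0,"wy": 0,"wz": 0}
    - {"tx": 0,"ty": 0,"tz": -2.5,"wx": 0,"wy": 0,"wz": 0}
    - {"tx": 0,"ty": 0,"tz": -2.5,"wx": 0,"wy": 0,"wz": 0}
    - {"tx": 0,"ty": 0,"tz": -2.5,"wx": 0,"wy": 0,"wz": 0}
    - {"tx": 0,"ty": 0,"tz": -2.5,"wx": 0,"wy": 0,"wz": 0}
    - {"tx": 0,"ty": 0,"tz": -2,"wx": 0,"wy": 0,"wz": 0}
    - {"tx": 0,"ty": 0,"tz": -1,"wx": 0,"wy": 0,"wz": 0}
    - {"tx": 0,"ty": 0,"tz": 0,"wx": 0,"wy": 0,"wz": 0}

```text
time_s: 21.25
ee_pos: [605.1, 97.7, 253.9]
ee_rot: [-140.1, 0.2, 143.0]
force: [-1.6, -0.0, -1.9]
gripper_width: 10.1
gripper_force: 25.0
```

Run:
```python
from h import *
goto([517.5,325,260],down(180))
```

```text
t 21.25 pos [605.142  97.682 253.944] rot [-140.065    0.182  142.971] q [ 19.36   39.178  59.488 -23.087 114.308 -36.865] 
 shift now cm [20.684  9.437 -8.776] | turn [-0.673 -0.222 -0.621] | shift if turned first [ 8.764 22.732 -0.606]
```

Emit:
move_arm:
  plan:
    - {"tx": 0,"ty": 0,"tz": -0.8,"wx": -0.1,"wy": 0,"wz": 0}
    - {"tx": 0,"ty": 0,"tz": -0.8,"wx": -0.1,"wy": 0,"wz": 0}
    - {"tx": 0,"ty": 0,"tz": -0.8,"wx": -0.1,"wy": 0,"wz": 0}
    - {"tx": 0,"ty": 0,"tz": -0.8,"wx": -0.1,"wy": 0,"wz": 0}
    - {"tx": 0,"ty": 0,"tz": -0.8,"wx": -0.1,"wy": 0,"wz": 0}
    - {"tx": 0,"ty": 0,"tz": -0.8,"wx": -0.1,"wy": 0,"wz": 0}
    - {"tx": 0,"ty": 0,"tz": -0.8,"wx": -0.1,"wy": 0,"wz": 0}
    - {"tx": 0,"ty": 0,"tz": 0,"wx": 0,"wy": 0,"wz": 0}

```text
time_s: 21.92
ee_pos: [614.9, 110.3, 305.7]
ee_rot: [179.9, 0.2, 142.7]
force: [-0.1, -1.2, -0.7]
gripper_width: 10.2
gripper_force: 25.0
```

Run:
```python
from h import *
from workcell import grab_frame
for n in("top","scene"): pickle.dump(grab_frame(n),open(n+".pkl","wb"))
T,S=load()
goto([517.5,324.7,300],down(180.3))
b=S.mask([0,0,110],[179,90,230],(375,400,420,430));r=cv2.minAreaRect(b[1]);print("S strip",len(b[0]),b[0].mean(0),S.plane(b[0].mean(0),12.5))
m=cv2.inRange(T.hsv,np.array([0,0,70]),np.array([179,120,255]));k=np.zeros_like(m);k[208:248,182:191]=255;m&=k
ys,xs=np.nonzero(m);print("T strip",len(xs),xs.mean(),ys.mean(),xs.min(),xs.max(),ys.min(),ys.max(),T.plane((xs.mean(),ys.mean()),12.5))
```

```text
t 22.0167 pos [615.842 112.134 302.676] rot [-179.856    0.032  142.833] q [  9.332  21.008  73.02   -0.122  86.055 -43.492] 
 shift now cm [20.679 10.998  0.229] | turn [-0.003 -0.    -0.654] | shift if turned first [ 9.723 21.308  0.268]
S strip 126 [396.595 417.524] [517.015 324.038  12.5  ]
T strip 96 186.23958333333334 226.86458333333334 184 188 215 238 [517.829 323.671  12.5  ]
```

Emit:
move_arm:
  plan:
    - {"tx": 2.0,"ty": 1.1,"tz": 0,"wx": 0,"wy": 0,"wz": 0}
    - {"tx": 2.5,"ty": 1.35,"tz": 0,"wx": 0,"wy": 0,"wz": 0}
    - {"tx": 2.5,"ty": 1.3,"tz": 0,"wx": 0,"wy": 0,"wz": 0}
    - {"tx": 2.5,"ty": 1.3,"tz": 0,"wx": 0,"wy": 0,"wz": 0}
    - {"tx": 2.5,"ty": 1.3,"tz": 0,"wx": 0,"wy": 0,"wz": 0}
    - {"tx": 2.5,"ty": 1.3,"tz": 0,"wx": 0,"wy": 0,"wz": 0}
    - {"tx": 2.5,"ty": 1.3,"tz": 0,"wx": 0,"wy": 0,"wz": 0}
    - {"tx": 2.2,"ty": 1.2,"tz": 0,"wx": 0,"wy": 0,"wz": 0}
    - {"tx": 1.5,"ty": 0.8,"tz": 0,"wx": 0,"wy": 0,"wz": 0}

```text
time_s: 22.77
ee_pos: [516.2, 328.3, 299.9]
ee_rot: [-179.7, -0.0, 143.1]
force: [0.5, 0.6, -1.3]
gripper_width: 10.0
gripper_force: 25.0
```

Emit:
move_arm:
  plan:
    - {"tx": 0,"ty": 0,"tz": 0,"wx": 0,"wy": 0,"wz": -0.109}
    - {"tx": 0,"ty": 0,"tz": 0,"wx": 0,"wy": 0,"wz": -0.109}
    - {"tx": 0,"ty": 0,"tz": 0,"wx": 0,"wy": 0,"wz": -0.109}
    - {"tx": 0,"ty": 0,"tz": 0,"wx": 0,"wy": 0,"wz": -0.109}
    - {"tx": 0,"ty": 0,"tz": 0,"wx": 0,"wy": 0,"wz": -0.109}
    - {"tx": 0,"ty": 0,"tz": 0,"wx": 0,"wy": 0,"wz": -0.109}
    - {"tx": 0,"ty": 0,"tz": 0,"wx": 0,"wy": 0,"wz": 0}
    - {"tx": 0,"ty": 0,"tz": 0,"wx": 0,"wy": 0,"wz": 0}
    - {"tx": 0,"ty": 0,"tz": 0,"wx": 0,"wy": 0,"wz": 0}

```text
time_s: 23.52
ee_pos: [517.7, 325.9, 301.0]
ee_rot: [-179.9, -0.1, -179.7]
force: [-0.4, -0.0, -0.1]
gripper_width: 10.2
gripper_force: 25.0
```

Run:
```python
from h import *
from workcell import grab_frame
for n in("top","scene"): pickle.dump(grab_frame(n),open(n+".pkl","wb"))
T,S=load()
goto([517.5,324.2,245],down(180.3))
t=T.c[:,:,::-1];s=S.c[:,:,::-1]
cv2.imwrite("pics/g.png",np.hstack([cv2.resize(t[170:290,100:260],(400,300)),cv2.resize(s[330:480,330:530],(400,300))]))
```

```text
t 23.6167 pos [517.824 325.664 301.581] rot [-179.911   -0.022 -179.677] q [ 31.125  19.613  75.259  -0.065  85.193 -59.192] 
 shift now cm [ 0.031 -0.137  5.658] | turn [-0.002 -0.     0.   ] | shift if turned first [ 0.033 -0.146  5.658]
```

View pics/g.png

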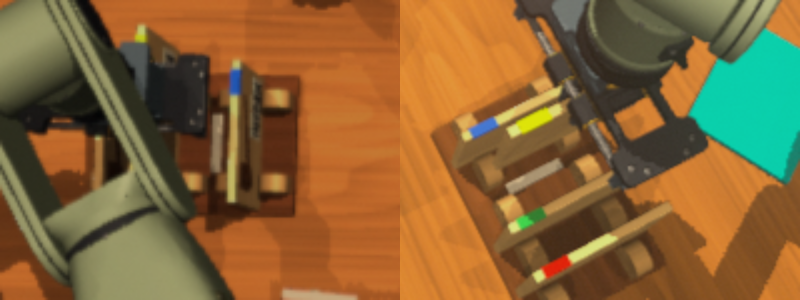

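The board is held upright and parallel, directly above the free slot. Lower it to just above the teeth, then check.

Emit:
move_arm:
  plan:
    - {"tx": 0.02,"ty": -0.14,"tz": 1,"wx": -0.002,"wy": 0,"wz": 0}
    - {"tx": 0,"ty": 0,"tz": 2,"wx": 0,"wy": 0,"wz": 0}
    - {"tx": 0,"ty": 0,"tz": 2,"wx": 0,"wy": 0,"wz": 0}
    - {"tx": 0,"ty": 0,"tz": 2,"wx": 0,"wy": 0,"wz": 0}
    - {"tx": 0,"ty": 0,"tz": 2,"wx": 0,"wy": 0,"wz": 0}
    - {"tx": 0,"ty": 0,"tz": 2,"wx": 0,"wy": 0,"wz": 0}
    - {"tx": 0,"ty": 0,"tz": 1,"wx": 0,"wy": 0,"wz": 0}
    - {"tx": 0,"ty": 0,"tz": 0.6,"wx": 0,"wy": 0,"wz": 0}
    - {"tx": 0,"ty": 0,"tz": 0,"wx": 0,"wy": 0,"wz": 0}
    - {"tx": 0,"ty": 0,"tz": 0,"wx": 0,"wy": 0,"wz": 0}

```text
time_s: 24.45
ee_pos: [518.2, 324.4, 176.7]
ee_rot: [179.9, 0.1, -179.6]
force: [-0.3, 0.5, -0.3]
gripper_width: 9.9
gripper_force: 25.0
```

Run:
```python
from h import *
from workcell import grab_frame
for n in("top","scene"): pickle.dump(grab_frame(n),open(n+".pkl","wb"))
T,S=load()
goto([517.5,324.2,106],down(180.3))
try:
    b=S.mask([25,200,120],[34,255,255],(340,370,440,450))[0];print(len(b),b.mean(0),S.plane(b.mean(0),175+36))
    a=T.mask([25,200,120],[34,255,255],(145,170,195,220))[0];print(len(a),a.mean(0),tri(T,a.mean(0),S,b.mean(0)))
except ValueError: print("no")
for n,lo,hi,bt in[("blue",[105,120,80],[125,255,255],(350,380,390,405)),("green",[45,120,80],[75,255,255],(370,425,410,455))]: print(n,S.mask(lo,hi,bt)[0].mean(0))
```

```text
t 24.55 pos [518.496 324.625 177.522] rot [ 179.84     0.167 -179.626] q [ 30.944  22.85   88.076   0.057  68.849 -59.451] 
 shift now cm [ 0.121 -0.062  7.152] | turn [0.003 0.003 0.001] | shift if turned first [ 0.1   -0.042  7.152]
99 [386.788 406.576] [572.015 322.995 211.   ]
10 [170.  193.5] (array([579.127, 322.14 , 226.366]), np.float64(9.457393728837665))
blue [371.657 393.5  ]
green [395.089 438.733]
```

Emit:
move_arm:
  plan:
    - {"tx": 0.08,"ty": 0.05,"tz": 0.8,"wx": 0.003,"wy": 0.003,"wz": 0}
    - {"tx": 0,"ty": 0,"tz": 1.2,"wx": 0,"wy": 0,"wz": 0}
    - {"tx": 0,"ty": 0,"tz": 1,"wx": 0,"wy": 0,"wz": 0}
    - {"tx": 0,"ty": 0,"tz": 1,"wx": 0,"wy": 0,"wz": 0}
    - {"tx": 0,"ty": 0,"tz": 0,"wx": 0,"wy": 0,"wz": 0}

```text
time_s: 24.97
ee_pos: [515.6, 323.9, 133.6]
ee_rot: [-179.8, -0.4, -179.6]
force: [0.3, -0.2, -2.0]
gripper_width: 9.8
gripper_force: 25.0
```

Emit:
move_arm:
  plan:
    - {"tx": 0,"ty": 0,"tz": 0.8,"wx": 0,"wy": 0,"wz": 0}
    - {"tx": 0,"ty": 0,"tz": 0.7,"wx": 0,"wy": 0,"wz": 0}
    - {"tx": 0,"ty": 0,"tz": 0.4,"wx": 0,"wy": 0,"wz": 0}
    - {"tx": 0,"ty": 0,"tz": 0.2,"wx": 0,"wy": 0,"wz": 0}
    - {"tx": 0,"ty": 0,"tz": 0.1,"wx": 0,"wy": 0,"wz": 0}
    - {"tx": 0,"ty": 0,"tz": 0,"wx": 0,"wy": 0,"wz": 0}
    - {"tx": 0,"ty": 0,"tz": 0,"wx": 0,"wy": 0,"wz": 0}

```text
time_s: 25.55
ee_pos: [517.0, 324.8, 114.4]
ee_rot: [-179.9, -0.1, -179.6]
force: [0.3, 0.7, 0.1]
gripper_width: 9.9
gripper_force: 25.0
```

Emit:
move_arm:
  plan:
    - {"tx": 0,"ty": 0,"tz": 0.2,"wx": 0,"wy": 0,"wz": 0}
    - {"tx": 0,"ty": 0,"tz": 0.2,"wx": 0,"wy": 0,"wz": 0}
    - {"tx": 0,"ty": 0,"tz": 0.2,"wx": 0,"wy": 0,"wz": 0}
    - {"tx": 0,"ty": 0,"tz": 0,"wx": 0,"wy": 0,"wz": 0}
    - {"tx": 0,"ty": 0,"tz": 0,"wx": 0,"wy": 0,"wz": 0}

```text
time_s: 25.97
ee_pos: [516.7, 324.6, 108.0]
ee_rot: [-179.9, -0.2, -179.6]
force: [-0.1, -0.1, -2.2]
gripper_width: 10.0
gripper_force: 25.0
```

Emit:
move_arm:
  plan:
    - {"tx": 0,"ty": 0,"tz": 0.1,"wx": 0,"wy": 0,"wz": 0}
    - {"tx": 0,"ty": 0,"tz": 0.1,"wx": 0,"wy": 0,"wz": 0}
    - {"tx": 0,"ty": 0,"tz": 0,"wx": 0,"wy": 0,"wz": 0}
    - {"tx": 0,"ty": 0,"tz": 0,"wx": 0,"wy": 0,"wz": 0}

```text
time_s: 26.3
ee_pos: [516.8, 324.6, 106.1]
ee_rot: [-179.9, -0.1, -179.6]
force: [-0.1, -0.4, -0.6]
gripper_width: 9.9
gripper_force: 25.0
```

Emit:
move_arm:
  plan:
    - {"tx": 0,"ty": 0,"tz": 0.1,"wx": 0,"wy": 0,"wz": 0}
    - {"tx": 0,"ty": 0,"tz": 0,"wx": 0,"wy": 0,"wz": 0}
    - {"tx": 0,"ty": 0,"tz": 0,"wx": 0,"wy": 0,"wz": 0}

```text
time_s: 26.55
ee_pos: [516.8, 324.6, 105.1]
ee_rot: [-179.9, -0.1, -179.6]
force: [-0.1, 0.3, -1.3]
gripper_width: 9.9
gripper_force: 25.0
```

Emit:
move_arm:
  plan:
    - {"tx": 0,"ty": 0,"tz": 0.1,"wx": 0,"wy": 0,"wz": 0}
    - {"tx": 0,"ty": 0,"tz": 0,"wx": 0,"wy": 0,"wz": 0}
    - {"tx": 0,"ty": 0,"tz": 0,"wx": 0,"wy": 0,"wz": 0}

```text
time_s: 26.8
ee_pos: [516.8, 324.7, 104.9]
ee_rot: [-179.9, -0.1, -179.6]
force: [-1.8, -1.0, 5.2]
gripper_width: 9.8
gripper_force: 25.0
```

Run:
```python
from h import *
from workcell import grab_frame
for n in("top","scene"): pickle.dump(grab_frame(n),open(n+".pkl","wb"))
T,S=load()
b=S.mask([25,200,120],[34,255,255],(340,370,440,450))[0];m=b.mean(0);print(len(b),m,S.plane(m,142),S.plane(m,147))
for n,lo,hi,bt in[("blue",[105,120,80],[125,255,255],(350,380,390,405)),("green",[45,120,80],[75,255,255],(370,425,410,455))]: 
    m=S.mask(lo,hi,bt)[0].mean(0);print(n,m,S.plane(m,142))
```

```text
91 [382.61538462 414.86813187] [571.77523151 323.63677578 142.        ] [572.87143941 324.3414299  147.        ]
blue [371.65714286 393.5       ] [571.77310519 275.67831292 142.        ]
green [395.01123596 438.76404494] [571.51899477 375.12654592 142.        ]
```

The board is on the slot floor: contact force is 5 N and its mark is level and in line with its neighbours. Release with a small opening and back straight up.

Emit:
move_arm:
  plan:
    - {"tx": 0,"ty": 0,"tz": -0.05,"wx": 0,"wy": 0,"wz": 0}
    - {"tx": 0,"ty": 0,"tz": 0,"wx": 0,"wy": 0,"wz": 0}
    - {"tx": 0,"ty": 0,"tz": 0,"wx": 0,"wy": 0,"wz": 0}
    - {"tx": 0,"ty": 0,"tz": 0,"wx": 0,"wy": 0,"wz": 0}
    - {"tx": 0,"ty": 0,"tz": 0,"wx": 0,"wy": 0,"wz": 0}
    - {"tx": 0,"ty": 0,"tz": 0,"wx": 0,"wy": 0,"wz": 0}
  gripper: 3

```text
time_s: 27.4
ee_pos: [516.9, 324.6, 104.5]
ee_rot: [-179.9, -0.1, -179.6]
force: [0.2, 0.1, -0.0]
gripper_width: 30.0
gripper_force: 0.0
```

Emit:
move_arm:
  plan:
    - {"tx": 0,"ty": 0,"tz": -1,"wx": 0,"wy": 0,"wz": 0}
    - {"tx": 0,"ty": 0,"tz": -1.5,"wx": 0,"wy": 0,"wz": 0}
    - {"tx": 0,"ty": 0,"tz": -2,"wx": 0,"wy": 0,"wz": 0}
    - {"tx": 0,"ty": 0,"tz": -3,"wx": 0,"wy": 0,"wz": 0}
    - {"tx": 0,"ty": 0,"tz": -3,"wx": 0,"wy": 0,"wz": 0}
    - {"tx": 0,"ty": 0,"tz": -3,"wx": 0,"wy": 0,"wz": 0}
    - {"tx": 0,"ty": 0,"tz": -2,"wx": 0,"wy": 0,"wz": 0}
    - {"tx": 0,"ty": 0,"tz": 0,"wx": 0,"wy": 0,"wz": 0}
    - {"tx": 0,"ty": 0,"tz": 0,"wx": 0,"wy": 0,"wz": 0}

```text
time_s: 28.15
ee_pos: [517.6, 325.1, 261.5]
ee_rot: [180.0, 0.0, -179.6]
force: [0.4, 0.5, -0.6]
gripper_width: 29.7
gripper_force: 0.0
```

Run:
```python
from h import *
from workcell import grab_frame
for n in("top","scene"): pickle.dump(grab_frame(n),open(n+".pkl","wb"))
T,S=load()
b=S.mask([25,200,120],[34,255,255],(340,370,440,450))[0];m=b.mean(0);print(len(b),m,S.plane(m,142))
b=S.mask([45,80,80],[80,255,255],(262,165,285,180))[0].mean(0);print("LED S",b,S.plane(b,152))
try:
 a=T.mask([45,80,80],[80,255,255],(405,205,425,230))[0].mean(0);print(a,T.plane(a,152),tri(T,a,S,b))
except ValueError:pass
t=T.c[:,:,::-1];s=S.c[:,:,::-1]
cv2.imwrite("pics/z.png",np.hstack([cv2.resize(s[150:270,220:380],(400,300)),cv2.resize(s[330:480,330:530],(400,300))]))
```

```text
91 [383.64835165 414.2967033 ] [569.29224986 323.52200874 142.        ]
LED S [271.9 172.1] [ 540.67390487 -347.97805534  152.        ]
[416.125 218.125] [ 541.85469955 -347.28718319  152.        ] (array([ 541.34944845, -346.90381009,  153.67404304]), np.float64(0.6436748757755777))
```

View pics/z.png

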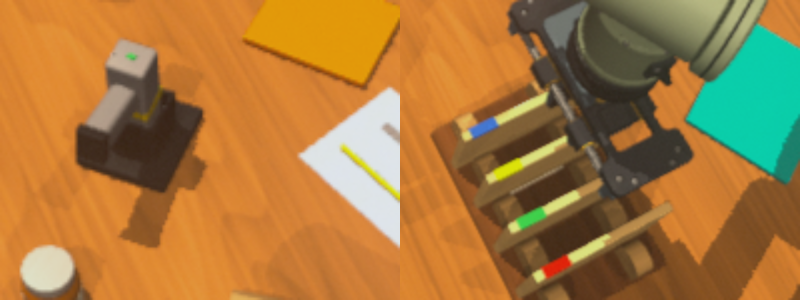

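The scanner stands nose-down in its stand, with its LED within about 2 mm of where it started. The board is upright in the free slot, level with its neighbours, and the gripper is clear. Handing in.

```bash
python3 -c "
from workcell import env
print(env.job_done())"
```

```text
the job is handed in; nothing more can be done
None
```

I scanned the label, put the scanner back in its stand, filed the board upright in the free slot and handed the job in at about 28 s of the 61 s; the interface gave no verdict back.

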